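# Board from under the transformer into the test fixture, then lock it

### The job

Draw the power board straight out from under the red transformer without shifting or tipping the transformer, lay it in the test fixture's channel and slide it fully home under the black contact block. Then set the loose locking bar, centred and fully down, across the channel in the two rail notches at the channel's open end, so that the board cannot slide out. Leave the meter, the screwdriver and the spool alone.

Things in the scene. Friction and masses are not known exactly. Their poses are not given: they have to be found in the camera images.
- board: Power board, 0.22 kg: flat plate 150 (x) x 60 (y) x 6 mm, green on top. Origin: centre of its underside. Grip: finned heat sink, 28 (x) x 24 (y) mm, centred at x=-45, y=0, from 6 to 46 mm above the underside. Chips up to 9 mm high. Brass contacts at the +x end, which enters the fixture first. Starts flat, from x=+10 on under the transformer; pull level towards its own -x, 70 mm or more.
- transformer: Red transformer, loose, about 1.8 kg: 100 (x) x 130 (y) mm, 64 mm high, on four feet (diameter 18 mm, at x=+-38, y=+-54) that hold its case 12 mm above the table. Origin: centre of its underside at table level. The board lies lengthwise along its x, in the 90 mm lane between the feet, and comes out on its -x side. It must stay where it stands.
- fixture: Fixed to the table, left or right. Base 8 mm thick, x -183..37, y -60..60. Origin at table level. Mouth at -x; the board slides in to +x. Rails along x: inner faces y=+-33, outer +-47, tops 20 mm above the table, from x=-175; back stop at x=17. A notch cuts each rail down to the base, x -160..-134. Black contact block bridges the rails, x -18..33, from 20 to 40 mm above the table.
- home (a point): Where the board's origin lies when the board is fully home against the back stop: fixture x=-58, y=0, z=8 mm; axes as the fixture's, board x along fixture x. The board's +x end is then 35 mm under the contact block, so lay it down at least 40 mm short of home and push it along +x.
- bar: Loose steel locking bar, 0.20 kg, 120 (y) x 20 (x) x 16 mm high, with an upright black grip in its middle, 14 (x) x 20 (y) mm, from 16 to 48 mm above the underside. Origin: centre of its underside; y runs along its length; turned half round it is the same. It stands on the table between the transformer and the fixture.
- notch (a point): Where the bar's origin lies when the bar is down in both notches, on the base: fixture x=-147, y=0, z=8 mm; axes as the fixture's, bar y along fixture y. 3 mm play to either side along x. With the bar in place the board can neither go in nor come out.
- meter: Bystander: yellow hand-held meter 150 x 80 x 34 mm lying flat; leave it.
- screwdriver: Bystander: screwdriver 190 mm long lying on the table; leave it.
- spool: Bystander: grey spool 64 mm in diameter, 50 mm high, standing on the table beyond the work; leave it.
Mind the look-alikes: they are no part of the job. Several things have the shape of the bar; the one meant has the colours described above. There is more than one size of the board; the job needs the smaller.

How it is judged:
By the outcome, as a careful person would: the job done as asked, in the order asked, and still so for the second after the job is handed in, with the robot touching nothing.
It also fails if it takes over 54 s, if anything falls off the work surface, if the arm or the gripper's body presses on something with over 40 N, if the wrist force passes 120 N, or if a joint passes its speed limit or range.

### The arm

A 7-joint arm with a two-finger parallel gripper is mounted at the origin on the work surface. World frame = base frame: x ahead of the robot, y to its left, z up, the work surface at z = 0. Lengths are in m, angles in rad, forces in N, time in s.
With the tool pointing down it reaches from about 0.35 to 0.9 m from the base axis. Payload 8.1 kg.
Tool frame: the origin (TCP) lies on the centre line of the jaws, within the pads' length; the fingertips stand arm.tip_extent ahead of it and the grasp point (between the pads) lies 3 mm ahead of it (arm.tip_extent is the distance from the TCP to the fingertips, in m); y points along the fingers, z is the direction in which the jaws open and shut, and the axes are right-handed (so a half turn about y gives the same grasp; the last joint's range is limited). The gripper opens to 92 mm and grips with 3 to 60 N. Pads are 19 mm wide; open, the fingers measure 130 mm over their backs; the gripper's body (75 mm by 190 mm) begins 47 mm behind the grasp point.
Start: joints at [1.122, 0.434, 0.025, 1.573, -0.012, 1.134, -0.075], TCP at [0.212, -0.588, 0.249] pointing down, gripper open.
Joint ranges: [-2.62, 2.62], [-0.44, 2.09], [-1.27, 1.32], [0.08, 2.57], [-1.32, 4.46], [0.12, 2], [-2.74, 2.74]. Speed limits (rad/s): [2.22, 2.22, 3.01, 3.01, 3.14, 3.14, 3.14].

### API

Orientations are given as a rotation vector (axis times angle).
In Python, from cell import observe, get_image, sign_off, boxes_of, place_of, arm gives the robot as it stands.
- The arm moves only by the tool arm_command, never from a script. Its argument "plan" is a list of rows, each a list of 2 entries, a list of its own where there are three numbers: the shift along the tool's x, y, z in m, then the turn, a rotation vector about the tool's x, y, z in degrees. In form: [[[tx, ty, tz], [ax, ay, az]], ...]. A call has 1 to 5 rows; each row is the pose to reach, as a shift and turn from the pose commanded when the call began, along the tool's axes at that moment; what a row does not reach only later rows make up. A row lasts 1/10 s, in which the tool goes at most 50 mm and 8.59 degrees, less where a joint would pass 70% of its speed; a pose out of reach is approached as far as the arm can. A call with a gripper value outside its range is refused whole. "fingers" is the closure, from -1 (fully open) to 1 (shut), set as the call begins (left out, the last holds). The fingers move at their own pace and stop on an object; "squeeze" is the grip in N (left out, the last holds). Time passes only in rows, so rows that repeat a pose let the fingers close. It gives the time, the measured TCP pose, the force and the opening at its end, in the units of the state.
- observe(): the state, without advancing time (a new reading comes with each control period).
- get_image(name): name is "side" or "top"; returns a dict with "color" (400x640x3 uint8, red, green, blue), "camera_matrix" (3x3 intrinsics, pixels), "distortion" ([k1, k2, p1, p2, k3] as OpenCV has them; the pictures are not rectified), "world_to_cam" (4x4, takes a point from world to camera coordinates). Camera axes: x right, y up, looking along -z (the intrinsics and any distortion apply to the point x, -y, -z); pixel columns grow to the right and rows downward; lengths in m; the calibration is good to about 2 mm. A picture is of the moment at which its call begins. There is no depth.
- sign_off(): hands the job in, once; it reports no verdict.
Trained networks look in a picture, given as the dict that the camera call returned (one of the last four; its "shot" number tells which), for a name from the list of things; names that differ only in an ending like _2 or _b are one class to them, and where a whole thing is asked for, a point or a joint stands for the part that bears it (a point fixed in the world has none). Each returns a list of dicts, best first, with "confidence" (0 to 1); they miss things now and then, are a little off and sometimes report something else, mostly with a low value. They report only what shows in the picture. A call takes as long as a camera call. They do not tell look-alikes from the thing itself.
- boxes_of(picture, thing): "point" ([column, row] in pixels, amid what is visible of it).
- place_of(picture, thing): "point" ([column, row] in pixels: a listed point, or the origin of a listed thing).
The state is a dict: "clock": time; "joints": joint angles; "dq": joint speeds; "joint_efforts": joint torques, N m; "position": TCP position; "ee_rot": TCP orientation; "force": force on the tool from outside, world axes, zero at the start; "ft_torque": the same for the moment, N m; "width": opening from 0.0 (shut) to 1.0 (fully open).
Only numpy, scipy, OpenCV 4.12 (cv2) and the standard library are available. Lean on these libraries where they do the work, as an engineer would, in place of code of your own. Each camera call takes 0.05 s, during which the arm holds its last target.

## Working session

There is one attempt and no reset: what is moved stays moved. The work goes in short steps, Python scripts to look and compute and a tool call to move; the robot and the scene stay as the last step left them, time stands still between calls to the robot, and variables do not carry over. Pictures are saved under pics/ and viewed, and the job is handed in when it is done.

Besides the shell and the picture viewer there is one more tool, called by a JSON object that holds its "name" and its "arguments", one argument or row to a line. arm_command: Moves the arm, as the interface text tells. Its arguments: {"type":"object","properties":{"plan":{"type":"array","items":{"type":"array"}},"fingers":{"type":"number"},"squeeze":{"type":"number"}},"required":["plan"]}

```bash
ls; mkdir -p pics
python3 - <<'E'
from cell import *
import cv2
print(observe()); print(arm, getattr(arm,'tip_extent',None))
for n in ("side","top"):
    p=get_image(n); cv2.imwrite(f"pics/{n}0.png",p["color"][:,:,::-1])
    print(n,p["camera_matrix"],p["distortion"],p["world_to_cam"],p["shot"])
    for t in ["board","transformer","fixture","home","bar","notch","meter","screwdriver","spool"]:
        for f in (boxes_of,place_of):
            print(t,f.__name__,[(q["point"],q["confidence"]) for q in f(p,t)])
print(observe()["clock"])
E
```

```text
pics
{'clock': 0.0, 'joints': array([ 1.12241645,  0.43523856,  0.02493593,  1.57409169, -0.01163785,
        1.13403121, -0.07512225]), 'dq': array([0.00203746, 0.00104255, 0.00098182, 0.00355753, 0.00028368,
       0.00018754, 0.00050031]), 'joint_efforts': array([-1.56214643e-03, -6.67858100e+01,  9.84349810e-01, -3.14469087e+01,
       -6.04452915e-02,  4.28520993e-02,  1.33246135e-04]), 'position': array([ 0.21164509, -0.58755408,  0.24793693]), 'ee_rot': array([-0.35546711,  2.03536722, -2.0321045 ]), 'force': array([-0.31756174,  0.14459499,  0.52402944]), 'ft_torque': array([0.03357762, 0.02251992, 0.00397559]), 'width': 0.9982621915559972}
<Robot object at 0x7f7ce0603a10> 0.022
side [[390.25306421   0.         327.22515417]
 [  0.         390.25306421 199.09183941]
 [  0.           0.           1.        ]] [-0.06331809  0.          0.          0.          0.        ] [[-0.73599569 -0.67666813 -0.02075038  0.38204255]
 [ 0.31922953 -0.37392153  0.87078999 -0.19935575]
 [-0.59699485  0.63427354  0.49121708 -0.864186  ]
 [ 0.          0.          0.          1.        ]] 
[... 1395 characters left out ...]
), ([257.1, 187.5], 0.67)]
transformer call [([254.5, 166.1], 0.92)]
transformer call [([257.1, 171.1], 0.9)]
fixture call []
fixture call [([379.6, 168.8], 0.78)]
home call [([384.0, 192.6], 0.81)]
home call [([382.4, 186.8], 0.82)]
bar call [([275.1, 262.5], 0.8), ([325.3, 250.2], 0.46)]
bar call [([319.3, 207.9], 0.77), ([275.5, 264.6], 0.61), ([324.0, 252.8], 0.52)]
notch call [([383.7, 190.4], 0.95)]
notch call [([383.6, 213.4], 0.91)]
meter call [([190.5, 215.6], 0.92)]
meter call [([190.9, 215.0], 0.98)]
screwdriver call [([459.1, 226.7], 0.88)]
screwdriver call [([462.8, 214.1], 0.64)]
spool call [([317.4, 137.8], 0.64)]
spool call [([314.6, 140.7], 0.73), ([190.0, 215.3], 0.62)]
1.9
```

Run:
```python
import cv2
a=cv2.imread("pics/top0.png"); cv2.imwrite("pics/top0c.png",cv2.resize(a[110:320,150:490],None,fx=2.35,fy=2.35,interpolation=cv2.INTER_CUBIC))
a=cv2.imread("pics/side0.png"); cv2.imwrite("pics/side0c.png",cv2.resize(a[130:360,150:490],None,fx=2.35,fy=2.35,interpolation=cv2.INTER_CUBIC))
```

```text
(no output)
```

View pics/top0c.png

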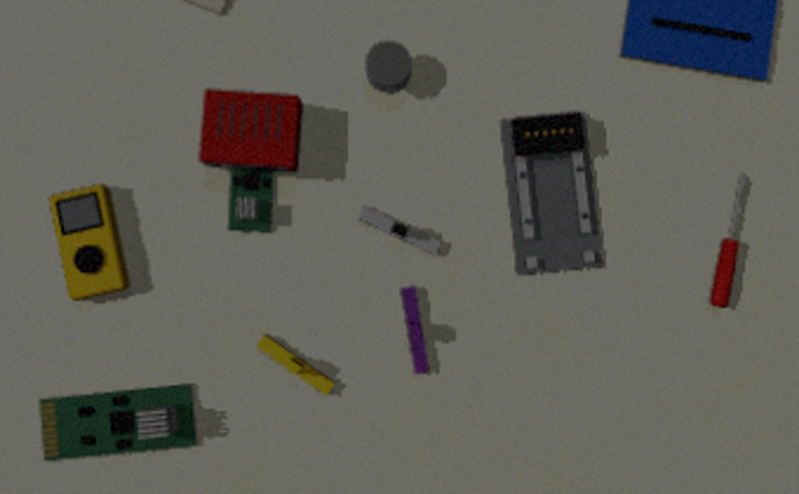

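View pics/side0c.png

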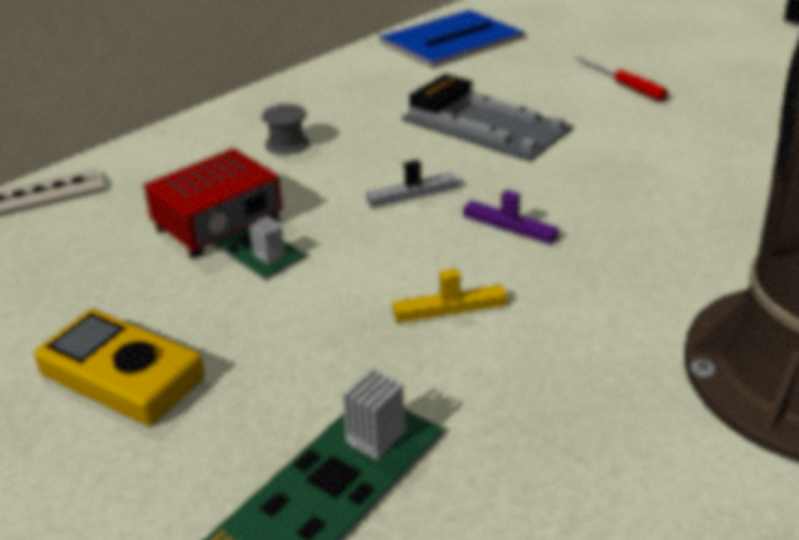

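View pics/top0.png

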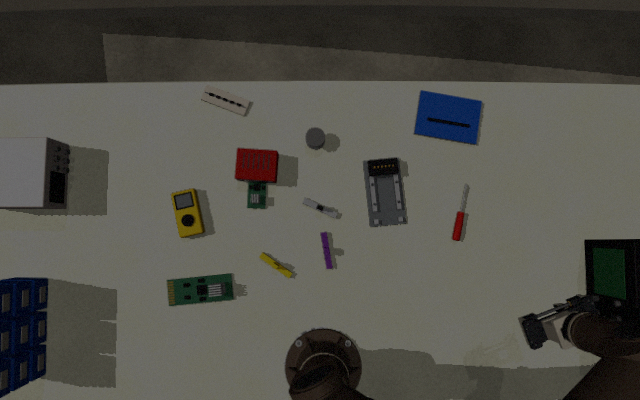

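Run:
```python
import cv2,numpy as np
a=cv2.imread("pics/top0.png"); 
def crop(a,c0,r0,c1,r1,f,g):
    b=cv2.resize(a[r0:r1,c0:c1],None,fx=f,fy=f,interpolation=cv2.INTER_NEAREST)
    b=np.clip(b.astype(float)*g,0,255).astype(np.uint8)
    for c in range(c0,c1,10): cv2.line(b,((c-c0)*f,0),((c-c0)*f,4),(255,255,255),1)
    for r in range(r0,r1,10): cv2.line(b,(0,(r-r0)*f),(4,(r-r0)*f),(255,255,255),1)
    return b
A=crop(a,350,150,420,235,7,2); B=crop(a,228,140,290,215,7,2)
h=max(A.shape[0],B.shape[0]); 
cv2.imwrite("pics/t_fix.png",A);cv2.imwrite("pics/t_tr.png",B)
cv2.imwrite("pics/t_bar.png",crop(a,295,190,345,225,12,2))
s=cv2.imread("pics/side0.png")
cv2.imwrite("pics/s_fix.png",crop(s,300,155,400,235,8,1.3));cv2.imwrite("pics/s_tr.png",crop(s,205,185,290,255,9,1.3))
```

```text
(no output)
```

View pics/t_fix.png

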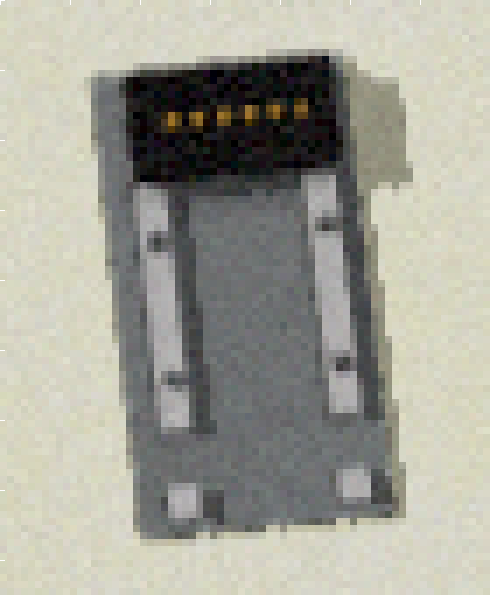

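View pics/t_tr.png

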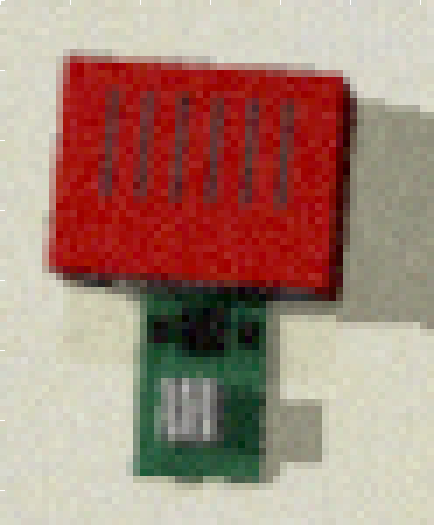

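View pics/t_bar.png

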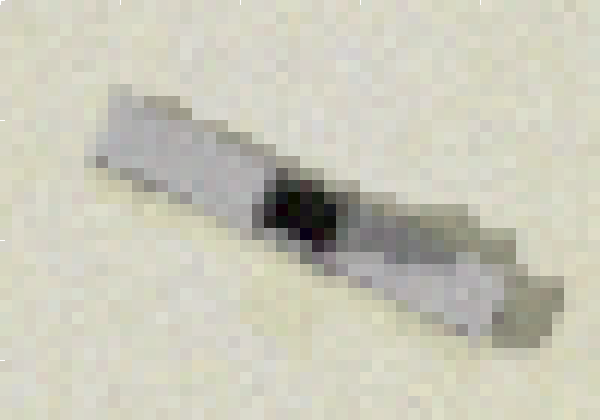

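View pics/s_fix.png

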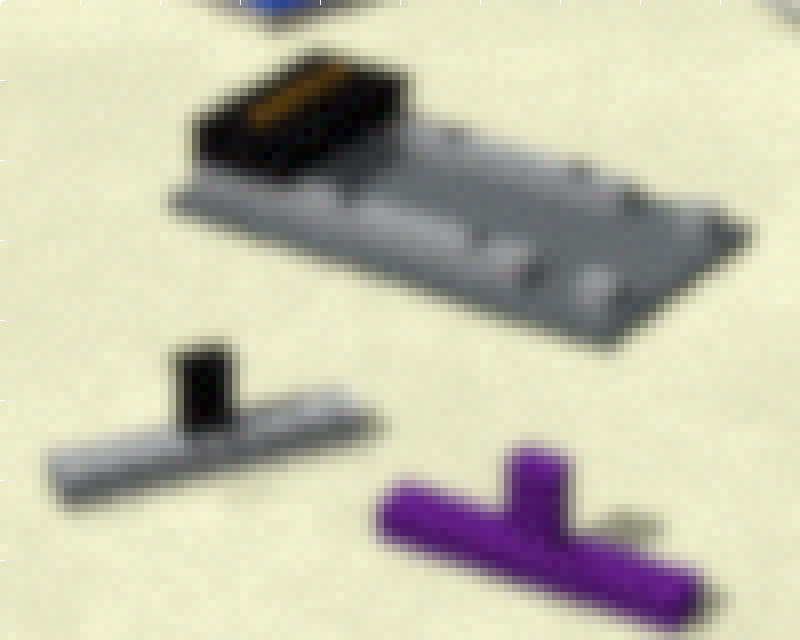

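View pics/s_tr.png

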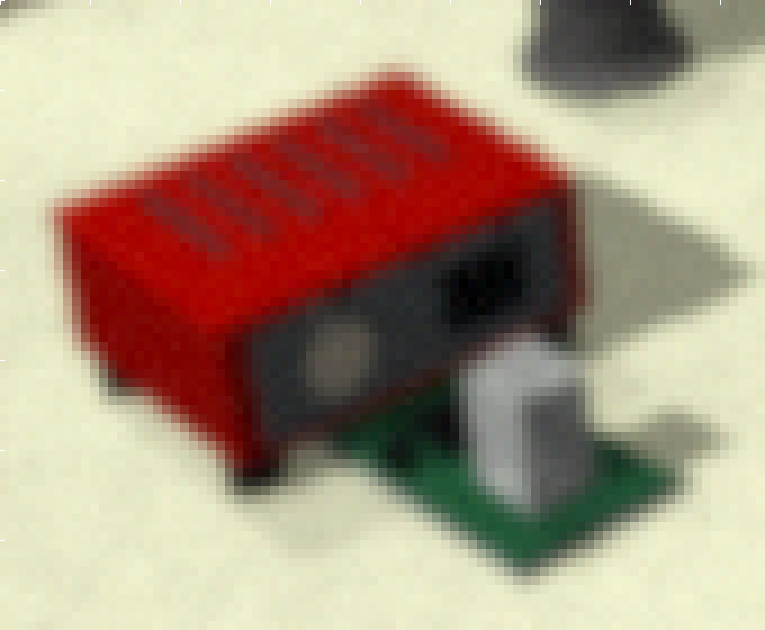

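```bash
cat > h.py <<'E'
import numpy as np,cv2
from scipy.optimize import least_squares
from scipy.spatial.transform import Rotation as R
CAM={'side':(np.array([[390.25306421,0,327.22515417],[0,390.25306421,199.09183941],[0,0,1]]),np.array([-0.06331809,0,0,0,0]),
 np.array([[-0.73599569,-0.67666813,-0.02075038,0.38204255],[0.31922953,-0.37392153,0.87078999,-0.19935575],[-0.59699485,0.63427354,0.49121708,-0.864186],[0,0,0,1]])),
'top':(np.array([[400.6802073,0,315.69513352],[0,400.6802073,201.78760183],[0,0,1]]),np.array([-0.04721489,0,0,0,0]),
 np.array([[2.31440127e-04,-9.99992642e-01,-3.82911756e-03,2.35782144e-02],[9.97455400e-01,-4.21392361e-05,7.12932227e-02,-5.31941338e-01],[-7.12928595e-02,-3.83587410e-03,9.97448051e-01,-1.28943518],[0,0,0,1]]))}
def proj(cam,P):
    K,D,T=CAM[cam]; P=np.atleast_2d(P); c=P@T[:3,:3].T+T[:3,3]; c=c*[1,-1,-1]
    return cv2.projectPoints(c.reshape(-1,1,3),np.zeros(3),np.zeros(3),K,D)[0].reshape(-1,2)
def tf(pose,L):  # pose x,y,yaw[,z] ; L in mm
    L=np.atleast_2d(L)/1000.; c,s=np.cos(pose[2]),np.sin(pose[2]); z=pose[3] if len(pose)>3 else 0
    return np.c_[pose[0]+c*L[:,0]-s*L[:,1],pose[1]+s*L[:,0]+c*L[:,1],L[:,2]+z]
def fit(obs,p0):  # obs: list of (cam,[local],[px])
    def f(p): return np.concatenate([(proj(c,tf(p,l))[0]-np.array(u)) for c,l,u in obs])
    r=least_squares(f,p0,loss='soft_l1'); return r.x,f(r.x).reshape(-1,2)
def draw(img,cam,pose,L,col,cl=True,off=(0,0),f=1):
    q=((proj(cam,tf(pose,L))-off+0.5)*f).round().astype(int); cv2.polylines(img,[q],cl,col,1)
def ray(cam,uv,z):
    K,D,T=CAM[cam]; u=cv2.undistortPoints(np.array([[uv]],float),K,D).ravel()
    d=T[:3,:3].T@np.array([u[0],-u[1],-1]); o=-T[:3,:3].T@T[:3,3]; return o+d*(z-o[2])/d[2]
def box(x0,x1,y0,y1,z): return [[x0,y0,z],[x1,y0,z],[x1,y1,z],[x0,y1,z]]
E
cat > f1.py <<'E'
from h import *
def T(x,y,o,f): return (o[0]+x/f-.5,o[1]+y/f-.5)
tf7=lambda x,y:T(x,y,(350,150),7); tt=lambda x,y:T(x,y,(228,140),7); tb=lambda x,y:T(x,y,(295,190),12)
sf=lambda x,y:T(x,y,(300,155),8); st=lambda x,y:T(x,y,(205,185),9)
fx=[('top',[-183,60,8],tf7(135,540)),('top',[-183,-60,8],tf7(397,515)),('top',[37,60,8],tf7(95,78)),
('top',[33,47,40],tf7(125,78)),('top',[33,-47,40],tf7(330,55)),('top',[-18,-47,40],tf7(343,178)),('top',[-18,47,40],tf7(133,190)),
('top',[-134,47,20],tf7(160,430)),('top',[-134,33,20],tf7(190,426)),('top',[-134,-33,20],tf7(330,415)),('top',[-134,-47,20],tf7(358,412)),
('top',[-167.5,40,20],tf7(185,500)),('top',[-167.5,-40,20],tf7(353,484)),
('side',[-183,60,0],sf(608,350)),('side',[-183,-60,8],sf(750,235)),('side',[37,60,8],sf(172,192)),]
tr=[('top',[50,65,64],tt(65,53)),('top',[50,-65,64],tt(350,77)),('top',[-50,-65,64],tt(335,300)),('top',[-50,65,64],tt(50,270)),
('side',[-50,65,64],st(212,335)),('side',[50,65,64],st(58,212)),('side',[50,-65,64],st(400,70)),('side',[-50,-65,64],st(572,185))]
bd=[('top',[-75,30,6],tt(135,475)),('top',[-75,-30,6],tt(267,480)),('top',[-31,12,46],tt(160,377)),('top',[-31,-12,46],tt(217,377)),('top',[-59,12,46],tt(162,442)),('top',[-59,-12,46],tt(217,440)),
('side',[-75,30,3],st(525,575)),('side',[-75,-30,3],st(682,482)),('side',[-59,12,46],st(530,390)),('side',[-31,12,46],st(465,370)),('side',[-59,-12,46],st(583,360))]
br=[('top',[10,60,16],tb(115,88)),('top',[-10,60,16],tb(97,163)),('top',[10,-60,16],tb(500,268)),('top',[-10,-60,16],tb(490,335)),('top',[0,0,48],tb(302,212)),
('side',[-10,60,0],sf(70,508)),('side',[0,0,48],sf(205,350)),('side',[-10,-60,8],sf(375,425)),('side',[10,60,16],sf(52,455))]
P={}
for n,o,p0 in (('fixture',fx,[.55,-.16,.09]),('transformer',tr,[.6,.17,-.07]),('board',bd,[.55,.17,-.05]),('bar',br,[.5,0,-.42])):
    for tag,oo in (('both',o),('top',[q for q in o if q[0]=='top']),('side',[q for q in o if q[0]=='side'])):
        p,r=fit(oo,p0); print(n,tag,p[:2].round(4),np.degrees(p[2]).round(2)); 
        if tag=='both': print(r.round(1).tolist()); 
        if tag=='both': P[n]=p
import json; json.dump({k:list(v) for k,v in P.items()},open('P.json','w'))
E
python3 f1.py
```

```text
fixture both [ 0.6386 -0.1949] 5.4
[[0.6, 0.0], [-0.6, 0.2], [-0.6, -0.1], [0.4, -0.9], [-0.2, -0.3], [-0.3, -2.3], [0.9, -1.4], [-0.1, 0.4], [-0.1, 0.5], [-0.1, 0.2], [0.2, 0.2], [-0.5, 0.4], [-0.1, 0.4], [0.3, 0.4], [1.2, -1.7], [-0.2, 0.1]]
fixture top [ 0.6384 -0.1948] 5.53
fixture side [ 0.6386 -0.1943] 4.67
transformer both [0.6481 0.2163] -4.99
[[-0.3, 0.1], [-0.6, 0.1], [-1.5, -0.7], [-1.4, 0.1], [0.5, -0.5], [-0.5, -0.9], [1.1, -0.7], [1.5, -1.4]]
transformer top [0.6479 0.2132] -4.62
transformer side [0.6461 0.2203] -4.76
board both [0.5885 0.2203] -0.53
[[0.1, 0.2], [-0.7, -0.3], [0.2, -0.1], [-0.5, -0.1], [-0.3, -0.7], [-0.7, -0.4], [0.5, -0.5], [0.5, -0.2], [-0.3, 1.1], [0.3, -0.6], [1.0, 0.6]]
board top [0.5877 0.2192] -0.62
board side [0.5893 0.2221] 0.54
bar both [0.5137 0.011 ] -24.15
[[0.0, 0.3], [-1.0, -0.4], [1.4, 0.3], [-0.2, 0.3], [-0.0, -0.3], [0.2, 0.5], [0.6, 0.1], [-0.7, -0.4], [-0.2, -0.8]]
bar top [0.5139 0.0108] -23.84
bar side [0.5127 0.0116] -25.44
```

```bash
cat > ov.py <<'E'
from h import *
import json,sys
def shapes(n):
    if n=='fixture': return [box(-183,37,-60,60,8),box(-18,33,-47,47,40),box(-134,-18,33,47,20),box(-134,-18,-47,-33,20),box(-175,-160,33,47,20),box(-175,-160,-47,-33,20),box(-183,37,-60,60,0)]
    if n=='transformer': return [box(-50,50,-65,65,64),box(-50,50,-65,65,12)]
    if n=='board': return [box(-75,75,-30,30,6),box(-59,-31,-12,12,46),box(-75,75,-30,30,0)]
    if n=='bar': return [box(-10,10,-60,60,16),box(-7,7,-10,10,48),box(-10,10,-60,60,0)]
def ov(src,cam,P,c0,r0,c1,r1,f,g,out):
    a=cv2.imread(src) if isinstance(src,str) else src
    b=np.clip(cv2.resize(a[r0:r1,c0:c1],None,fx=f,fy=f,interpolation=cv2.INTER_NEAREST).astype(float)*g,0,255).astype(np.uint8)
    for n in P:
        for i,L in enumerate(shapes(n)): draw(b,cam,P[n],L,[(0,255,255),(255,255,0),(255,0,255),(255,0,255),(0,255,0),(0,255,0),(255,100,0)][i],True,(c0,r0),f)
    cv2.imwrite(out,b)
if __name__=='__main__':
    P=json.load(open('P.json'))
    ov('pics/top0.png','top',{'fixture':P['fixture']},350,150,420,235,7,2,'pics/o1.png')
    ov('pics/top0.png','top',{k:P[k] for k in('transformer','board')},228,140,290,215,7,2,'pics/o2.png')
    ov('pics/side0.png','side',{k:P[k] for k in('fixture','bar')},300,155,400,235,8,1.3,'pics/o3.png')
    ov('pics/side0.png','side',{k:P[k] for k in('transformer','board')},205,185,290,255,9,1.3,'pics/o4.png')
    import cv2
    def st(l,o):
        I=[cv2.imread(x) for x in l];h=max(i.shape[0] for i in I)
        o_=np.hstack([cv2.copyMakeBorder(i,0,h-i.shape[0],0,8,cv2.BORDER_CONSTANT) for i in I]); s=min(1,800/o_.shape[1]); cv2.imwrite(o,o_ if s==1 else cv2.resize(o_,None,fx=s,fy=s,interpolation=cv2.INTER_AREA))
E
python3 ov.py
```

```text
(no output)
```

View pics/o1.png

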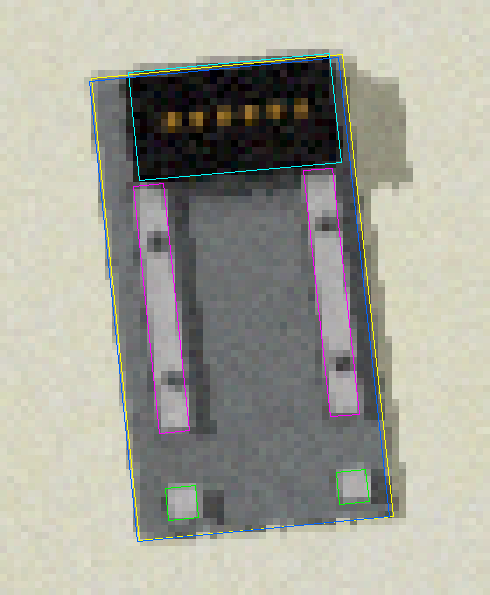

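View pics/o2.png

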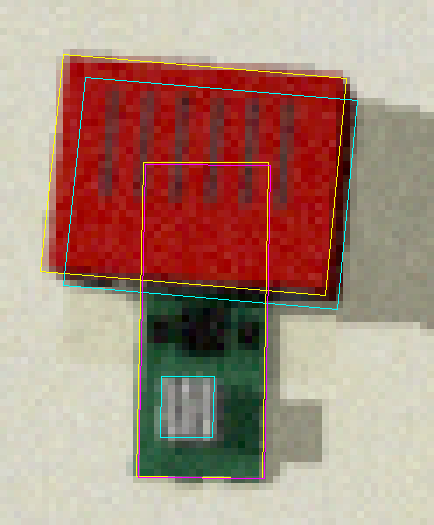

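View pics/o3.png

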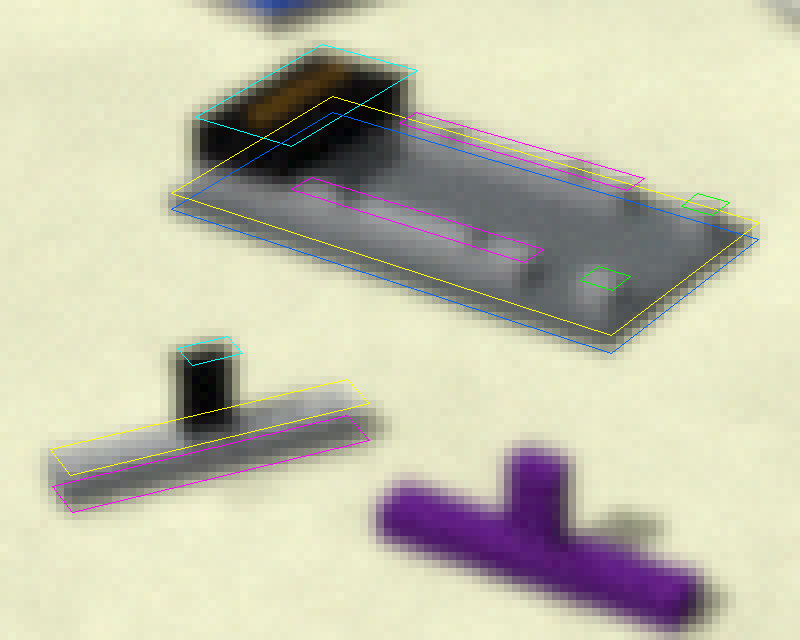

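View pics/o4.png

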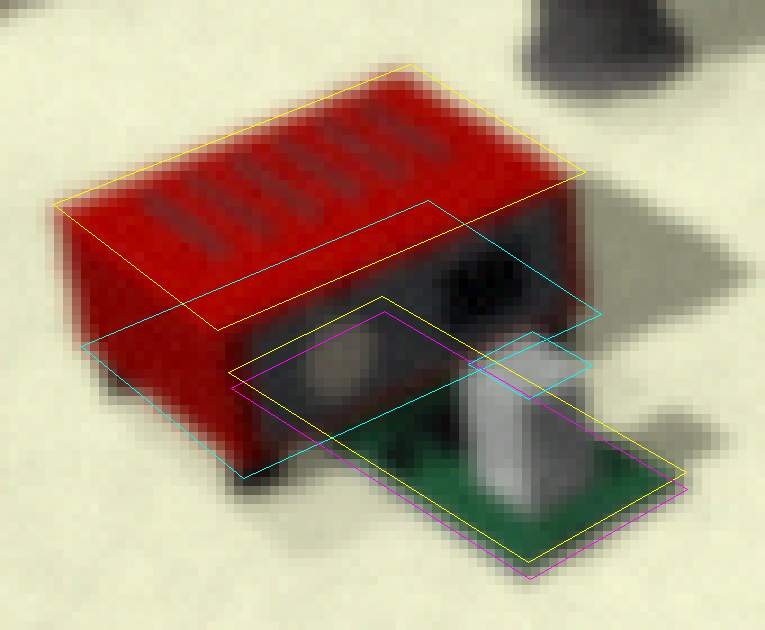

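```bash
cat > bf.py <<'E'
from h import *
a=cv2.imread('pics/top0.png').astype(float)
G=a[:,:,1]-a[:,:,2]
l=[];r=[]
for row in range(184,207):
    g=G[row,238:276]; m=g>0.5*np.percentile(g,85)
    hi=np.percentile(g,80); 
    cs=np.arange(238,276)
    i=np.where(g>hi/2)[0]; 
    def cross(i0,i1): # between outside i0 and inside i1
        return cs[i0]+(hi/2-g[i0])/(g[i1]-g[i0])*(cs[i1]-cs[i0])
    l.append((cross(i[0]-1,i[0]),row)); r.append((cross(i[-1]+1,i[-1]),row))
for n,s in (('l',l),('r',r)):
    W=np.array([ray('top',p,.006) for p in s]); print(n,[round(p[0],1) for p in s]); 
    k=np.polyfit(W[:,0],W[:,1],1); res=W[:,1]-np.polyval(k,W[:,0]); ok=abs(res)<.002; k=np.polyfit(W[ok,0],W[ok,1],1); print(np.degrees(np.arctan(k[0])),'y at x=.5385',np.polyval(k,.5385),ok.sum())
b=[]
for c in range(249,265):
    g=G[196:216,c]; hi=np.percentile(G[196:206,c],50); i=np.where(g>hi/2)[0][-1]; b.append((c,196+i+(g[i]-hi/2)/(g[i]-g[i+1])))
W=np.array([ray('top',p,.006) for p in b]);k=np.polyfit(W[:,1],W[:,0],1);print('end',np.degrees(np.arctan(k[0])),'x at y=.22',np.polyval(k,.22))
E
python3 bf.py
```

```text
l [np.float64(247.6), np.float64(247.5), np.float64(246.8), np.float64(247.0), np.float64(247.3), np.float64(247.2), np.float64(247.5), np.float64(247.4), np.float64(247.4), np.float64(247.5), np.float64(247.0), np.float64(247.1), np.float64(246.4), np.float64(246.7), np.float64(247.0), np.float64(246.8), np.float64(246.7), np.float64(246.5), np.float64(246.7), np.float64(246.8), np.float64(247.1), np.float64(247.1), np.float64(246.5)]
-1.14881606456832 y at x=.5385 0.2512549157285286 23
r [np.float64(265.8), np.float64(266.0), np.float64(266.1), np.float64(265.9), np.float64(265.9), np.float64(265.6), np.float64(265.4), np.float64(265.4), np.float64(265.3), np.float64(265.3), np.float64(265.5), np.float64(265.5), np.float64(265.5), np.float64(265.3), np.float64(265.2), np.float64(265.3), np.float64(265.2), np.float64(265.3), np.float64(264.8), np.float64(264.7), np.float64(264.6), np.float64(264.6), np.float64(264.7)]
-2.846414824151756 y at x=.5385 0.19098722710474939 23
end -1.2175032095415164 x at y=.22 0.5078854251152096
```

```bash
cat > go.py <<'E'
from h import *
import sys
from cell import observe
def rel(x,y,z,yawdeg,s=None):
    s=s or observe(); R0=R.from_rotvec(s['ee_rot']); c,sn=np.cos(np.radians(yawdeg)),np.sin(np.radians(yawdeg))
    best=None
    for sg in (1,-1):
        zt=np.array([-sn,c,0])*sg; yt=np.array([0,0,-1.]); xt=np.cross(yt,zt)
        Rt=R.from_matrix(np.c_[xt,yt,zt]); rv=(R0.inv()*Rt).as_rotvec(degrees=True)
        # prefer small turn
        if best is None or np.linalg.norm(rv)<np.linalg.norm(best): best=rv
    d=R0.inv().apply(np.array([x,y,z])-s['position'])
    return d,best
if __name__=='__main__':
    s=observe()
    M=R.from_rotvec(s['ee_rot']).as_matrix(); print('t',s['clock'],'pos',s['position'].round(4),'yaw',np.degrees(np.arctan2(-M[0,2],M[1,2])).round(2),'F',s['force'].round(1),'w',round(s['width'],3),'q',s['joints'].round(2))
    print('tool x,z world',M[:,0].round(3),M[:,2].round(3))
    if len(sys.argv)>4:
        d,r=rel(*map(float,sys.argv[1:5]),s); print('shift',d.round(4),'turn',r.round(2))
E
python3 go.py .54 .221 .16 -2
```

```text
t 1.9 pos [ 0.2118 -0.588   0.2487] yaw -160.19 F [ 1.7 -0.2  0.7] w 1.003 q [ 1.12  0.43  0.03  1.57 -0.01  1.13 -0.08]
tool x,z world [-0.941 -0.339  0.   ] [ 0.339 -0.941 -0.   ]
shift [-0.5829  0.0887 -0.6499] turn [ 0.   21.81  0.  ]
```

{"name": "arm_command", "arguments": {
  "plan": [
    [[-0.583,0.089,-0.65],[0,21.8,0]],
    [[-0.583,0.089,-0.65],[0,21.8,0]],
    [[-0.583,0.089,-0.65],[0,21.8,0]],
    [[-0.583,0.089,-0.65],[0,21.8,0]],
    [[-0.583,0.089,-0.65],[0,21.8,0]]
  ],
  "fingers": -1,
  "squeeze": 40
}}

```text
clock: 2.4
position: [0.3059, -0.3557, 0.2234]
ee_rot: [-0.039, -2.203, 2.205]
force: [0.8, -0.0, 0.4]
width: 0.999
```

```bash
python3 go.py .54 .221 .16 -2
```

```text
t 2.4 pos [ 0.3059 -0.3557  0.2234] yaw 178.0 F [ 0.8 -0.   0.4] w 0.999 q [ 0.74  0.21  0.    1.97 -0.    0.96 -0.86]
tool x,z world [-0.999  0.035 -0.001] [-0.035 -0.999  0.001]
shift [-0.2138  0.0632 -0.5846] turn [-0.03  0.   -0.03]
```

{"name": "arm_command", "arguments": {
  "plan": [
    [[-0.214,0.063,-0.585],[0,0,0]],
    [[-0.214,0.063,-0.585],[0,0,0]],
    [[-0.214,0.063,-0.585],[0,0,0]],
    [[-0.214,0.063,-0.585],[0,0,0]],
    [[-0.214,0.063,-0.585],[0,0,0]]
  ]
}}

```text
clock: 2.9
position: [0.3994, -0.1253, 0.1985]
ee_rot: [-0.04, -2.204, 2.205]
force: [1.2, -0.9, 0.1]
width: 0.999
```

```bash
python3 go.py .54 .221 .16 -2
```

```text
t 2.9 pos [ 0.3994 -0.1253  0.1985] yaw 177.99 F [ 1.2 -0.9  0.1] w 0.999 q [ 0.35  0.17 -0.19  2.1   0.04  0.87 -1.48]
tool x,z world [-0.999  0.035 -0.001] [-0.035 -0.999  0.   ]
shift [-0.1283  0.0385 -0.351 ] turn [-0.02 -0.01 -0.07]
```

{"name": "arm_command", "arguments": {
  "plan": [
    [[-0.128,0.038,-0.351],[0,0,0]],
    [[-0.128,0.038,-0.351],[0,0,0]],
    [[-0.128,0.038,-0.351],[0,0,0]],
    [[-0.128,0.038,-0.351],[0,0,0]],
    [[-0.128,0.038,-0.351],[0,0,0]]
  ]
}}

```text
clock: 3.4
position: [0.4928, 0.1054, 0.1729]
ee_rot: [-0.04, -2.204, 2.204]
force: [1.2, -1.1, -0.3]
width: 1.006
```

```bash
python3 go.py .54 .221 .16 -2
```

```text
t 3.4 pos [0.4928 0.1054 0.1729] yaw 177.99 F [ 1.2 -1.1 -0.3] w 1.006 q [-0.07  0.35 -0.31  1.94  0.13  0.88 -2.06]
tool x,z world [-0.999  0.035 -0.001] [-0.035 -0.999  0.   ]
shift [-0.0431  0.013  -0.1172] turn [-0.   -0.01 -0.04]
```

{"name": "arm_command", "arguments": {
  "plan": [
    [[-0.043,0.013,-0.117],[0,0,0]],
    [[-0.043,0.013,-0.117],[0,0,0]],
    [[-0.043,0.013,-0.117],[0,0,0]],
    [[-0.043,0.013,-0.117],[0,0,0]]
  ]
}}

```text
clock: 3.8
position: [0.5393, 0.2239, 0.1594]
ee_rot: [-0.032, -2.209, 2.204]
force: [-1.0, 0.3, 0.2]
width: 1.004
```

```bash
python3 go.py .54 .221 .0365 -2
python3 - <<'E'
from cell import *
import cv2
p=get_image("side");cv2.imwrite("pics/side1.png",p["color"][:,:,::-1])
a=p["color"][:,:,::-1][120:320,180:440]; cv2.imwrite("pics/side1c.png",cv2.resize(a,None,fx=3,fy=3,interpolation=cv2.INTER_CUBIC))
E
```

```text
t 3.8 pos [0.5393 0.2239 0.1594] yaw 178.31 F [-1.   0.3  0.2] w 1.004 q [-0.26  0.48 -0.31  1.76  0.17  0.93 -2.25]
tool x,z world [-1.    0.03  0.  ] [-0.03  -1.    -0.003]
shift [-0.0008  0.1229  0.0032] turn [0.15 0.31 0.01]
```

View pics/side1c.png

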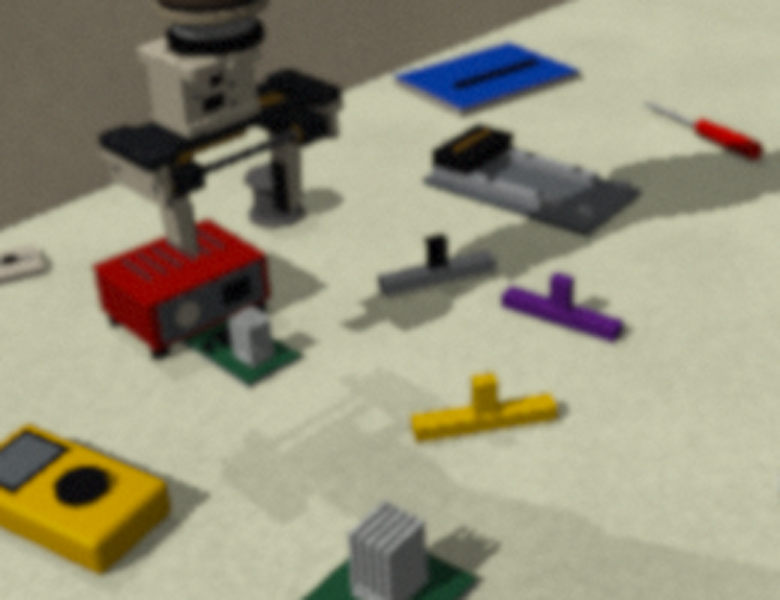

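{"name": "arm_command", "arguments": {
  "plan": [
    [[0,0.04,0],[0,0,0]],
    [[0,0.08,0],[0,0,0]],
    [[0,0.08,0],[0,0,0]]
  ]
}}

```text
clock: 4.15
position: [0.5361, 0.2154, 0.0758]
ee_rot: [-0.032, -2.194, 2.205]
force: [-0.5, -1.6, 0.4]
width: 1.003
```

```bash
python3 go.py .54 .221 .0365 -2
python3 - <<'E'
from cell import *
import cv2
p=get_image("top");cv2.imwrite("pics/top2.png",p["color"][:,:,::-1])
a=p["color"][:,:,::-1][120:240,220:340]; cv2.imwrite("pics/top2c.png",cv2.convertScaleAbs(cv2.resize(a,None,fx=5,fy=5,interpolation=cv2.INTER_CUBIC),alpha=2))
p=get_image("side");cv2.imwrite("pics/side2.png",p["color"][:,:,::-1])
a=p["color"][:,:,::-1][150:280,180:340]; cv2.imwrite("pics/side2c.png",cv2.resize(a,None,fx=4,fy=4,interpolation=cv2.INTER_CUBIC))
E
```

```text
t 4.15 pos [0.5361 0.2154 0.0758] yaw 177.92 F [-0.5 -1.6  0.4] w 1.003 q [-0.28  0.58 -0.28  1.84  0.22  0.76 -2.28]
tool x,z world [-0.999  0.036  0.007] [-0.036 -0.999  0.005]
shift [-0.004   0.0392 -0.0059] turn [-0.29 -0.08  0.42]
```

View pics/top2c.png

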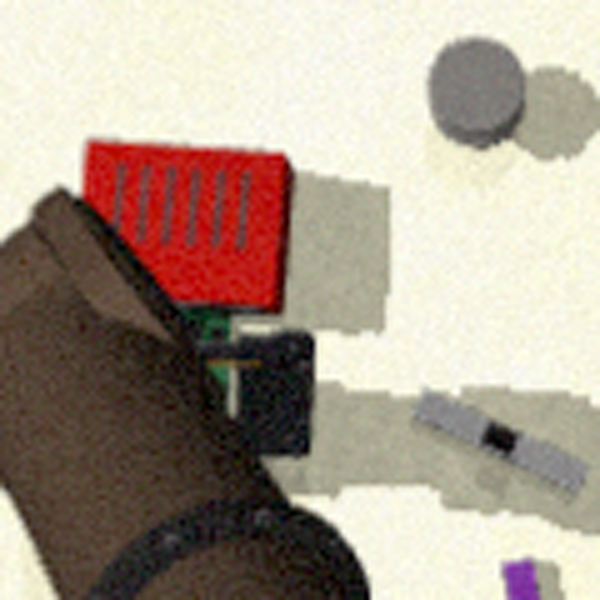

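View pics/side2c.png

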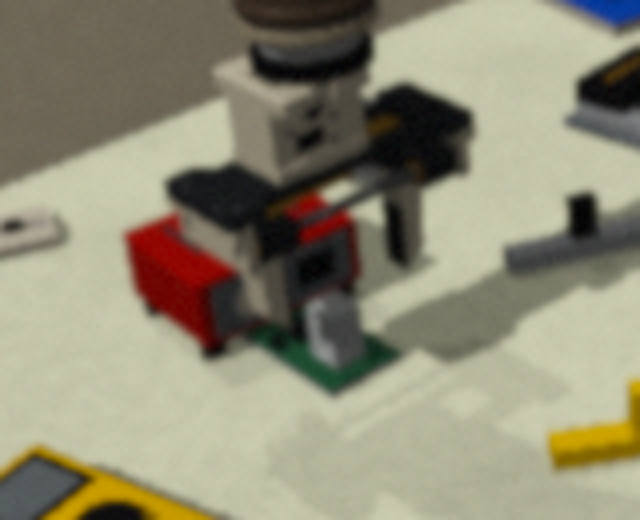

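```bash
python3 go.py .54 .221 .0365 -2
python3 - <<'E'
from h import *
from cell import *
s=observe(); p=s['position']
for nm,q in (('L',p+[0,.055,-.022]),('R',p+[0,-.055,-.022]),('C',p+[0,0,-.022]),('hs',np.array([.540,.221,.046])),('hsbase',np.array([.54,.221,.006]))):
    print(nm,((proj('side',q)[0]-[180,150]+.5)*4).round(), ((proj('top',q)[0]-[220,120]+.5)*5).round())
E
```

```text
t 4.25 pos [0.539  0.2177 0.0804] yaw 177.94 F [ 0.5 -0.6  1.3] w 1.001 q [-0.28  0.57 -0.28  1.84  0.22  0.76 -2.28]
tool x,z world [-0.999  0.036  0.001] [-0.036 -0.999  0.001]
shift [-0.0009  0.0439 -0.0034] turn [-0.06 -0.06  0.06]
L [274. 322.] [ 89. 396.]
R [405. 254.] [262. 396.]
C [341. 287.] [175. 396.]
hs [338. 304.] [173. 396.]
hsbase [345. 354.] [182. 401.]
```

{"name": "arm_command", "arguments": {
  "plan": [
    [[-0.001,0.025,-0.003],[0,0,0]],
    [[-0.001,0.043,-0.003],[0,0,0]],
    [[-0.001,0.043,-0.003],[0,0,0]],
    [[-0.001,0.043,-0.003],[0,0,0]]
  ]
}}

```text
clock: 4.65
position: [0.5413, 0.222, 0.0389]
ee_rot: [-0.041, -2.206, 2.204]
force: [-0.2, -0.9, 0.1]
width: 1.002
```

```bash
python3 go.py .54 .221 .0365 -2
python3 - <<'E'
from cell import *
import cv2
p=get_image("side");cv2.imwrite("pics/side3.png",p["color"][:,:,::-1])
a=p["color"][:,:,::-1][150:280,180:340]; cv2.imwrite("pics/side3c.png",cv2.resize(a,None,fx=4,fy=4,interpolation=cv2.INTER_CUBIC))
E
python3 go.py .54 .221 .0365 -2
```

```text
t 4.65 pos [0.5413 0.222  0.0389] yaw 177.98 F [-0.2 -0.9  0.1] w 1.002 q [-0.3   0.63 -0.26  1.86  0.25  0.68 -2.31]
tool x,z world [-0.999  0.035 -0.002] [-0.035 -0.999 -0.001]
shift [0.0013 0.0024 0.0011] turn [ 0.04 -0.02 -0.12]
t 4.7 pos [0.5415 0.2222 0.0391] yaw 177.98 F [0.2 0.2 1. ] w 0.998 q [-0.3   0.63 -0.26  1.86  0.25  0.68 -2.31]
tool x,z world [-0.999  0.035 -0.003] [-0.035 -0.999 -0.001]
shift [0.0014 0.0026 0.0012] turn [ 0.07 -0.02 -0.14]
```

View pics/side3c.png

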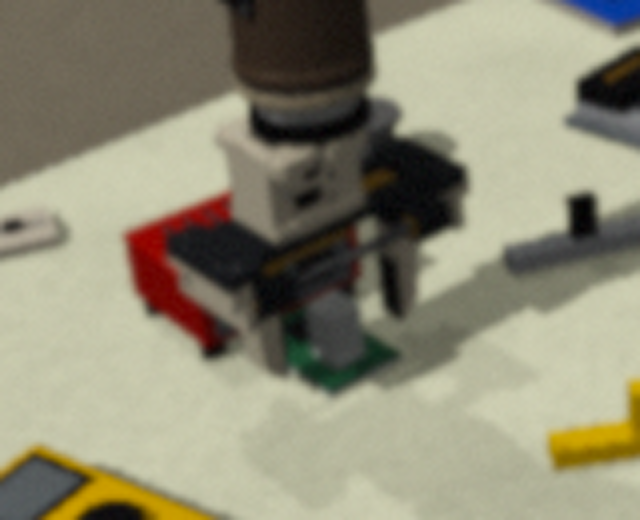

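{"name": "arm_command", "arguments": {
  "plan": [
    [[0.001,0.002,0.001],[0,0,0]],
    [[0.001,0.002,0.001],[0,0,0]],
    [[0.001,0.002,0.001],[0,0,0]],
    [[0.001,0.002,0.001],[0,0,0]],
    [[0.001,0.002,0.001],[0,0,0]]
  ],
  "fingers": 1,
  "squeeze": 40
}}

```text
clock: 5.2
position: [0.5393, 0.221, 0.035]
ee_rot: [-0.038, -2.204, 2.204]
force: [-0.3, -0.4, 0.7]
width: 0.615
```

{"name": "arm_command", "arguments": {
  "plan": [
    [[0,0,0],[0,0,0]],
    [[0,0,0],[0,0,0]],
    [[0,0,0],[0,0,0]]
  ]
}}

```text
clock: 5.5
position: [0.5392, 0.2209, 0.0349]
ee_rot: [-0.038, -2.204, 2.204]
force: [-0.1, -0.1, -0.8]
width: 0.355
```

```bash
python3 go.py .44 .2245 .0365 -2
python3 - <<'E'
from cell import *
import cv2
p=get_image("side");cv2.imwrite("pics/side4.png",p["color"][:,:,::-1])
a=p["color"][:,:,::-1][150:280,180:340]; cv2.imwrite("pics/side4c.png",cv2.resize(a,None,fx=4,fy=4,interpolation=cv2.INTER_CUBIC))
E
```

```text
t 5.5 pos [0.5392 0.2209 0.0349] yaw 178.01 F [-0.1 -0.1 -0.8] w 0.355 q [-0.3   0.64 -0.26  1.86  0.25  0.67 -2.31]
tool x,z world [-0.999  0.035  0.   ] [-0.035 -0.999  0.   ]
shift [ 0.0993 -0.0016 -0.0002] turn [-0.    0.01  0.  ]
```

View pics/side4c.png

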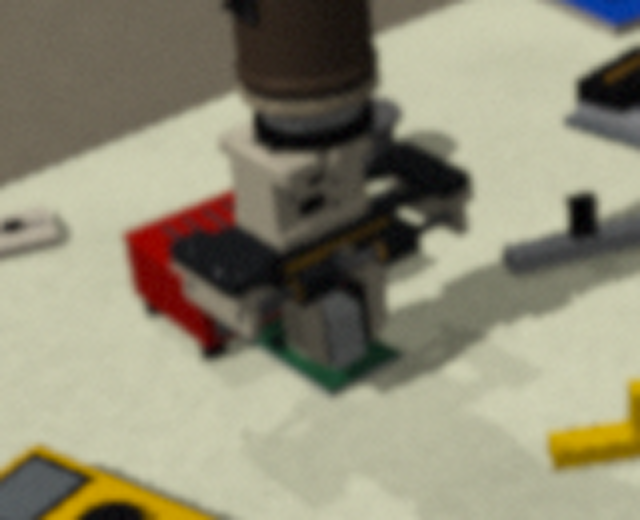

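{"name": "arm_command", "arguments": {
  "plan": [
    [[0,0,0],[0,0,0]],
    [[0,0,0],[0,0,0]],
    [[0,0,0],[0,0,0]]
  ]
}}

```text
clock: 5.85
position: [0.5392, 0.2209, 0.0349]
ee_rot: [-0.038, -2.204, 2.204]
force: [-0.3, 0.7, -0.8]
width: 0.259
```

```bash
python3 go.py .44 .2245 .0365 -2
```

```text
t 5.85 pos [0.5392 0.2209 0.0349] yaw 178.01 F [-0.3  0.7 -0.8] w 0.259 q [-0.3   0.64 -0.26  1.86  0.25  0.67 -2.31]
tool x,z world [-0.999  0.035  0.   ] [-0.035 -0.999  0.   ]
shift [ 0.0993 -0.0016 -0.0001] turn [-0.    0.01  0.  ]
```

{"name": "arm_command", "arguments": {
  "plan": [
    [[0.008,0,0],[0,0,0]],
    [[0.025,0,0],[0,0,0]],
    [[0.045,0,0],[0,0,0]],
    [[0.065,0,0],[0,0,0]],
    [[0.08,0,0],[0,0,0]]
  ]
}}

```text
clock: 6.35
position: [0.4574, 0.2237, 0.0349]
ee_rot: [-0.037, -2.204, 2.204]
force: [-0.1, 0.9, -1.6]
width: 0.256
```

```bash
python3 go.py .44 .2245 .0365 -2;  python3 - <<'E'
from cell import *
import cv2
p=get_image("side");cv2.imwrite("pics/side5.png",p["color"][:,:,::-1])
a=p["color"][:,:,::-1][150:290,180:360]; cv2.imwrite("pics/side5c.png",cv2.resize(a,None,fx=4,fy=4,interpolation=cv2.INTER_CUBIC))
E
```

```text
t 6.35 pos [0.4574 0.2237 0.0349] yaw 178.04 F [-0.1  0.9 -1.6] w 0.256 q [-0.36  0.56 -0.26  2.04  0.26  0.57 -2.41]
tool x,z world [-0.999  0.034  0.001] [-0.034 -0.999  0.   ]
shift [ 0.0175 -0.0016 -0.0002] turn [-0.01  0.04  0.03]
```

View pics/side5c.png

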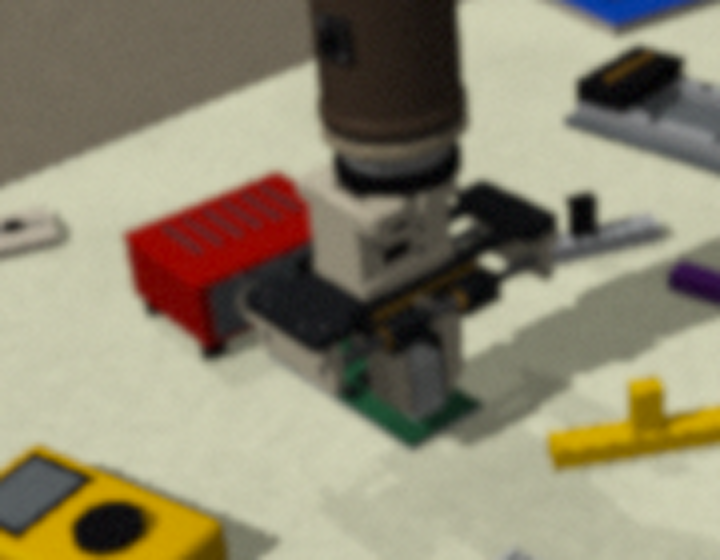

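{"name": "arm_command", "arguments": {
  "plan": [
    [[0.015,0,0],[0,0,0]],
    [[0.025,0,0],[0,0,0]],
    [[0.025,-0.015,0],[0,0,0]],
    [[0.025,-0.04,0],[0,0,0]],
    [[0.025,-0.075,0],[0,0,0]]
  ]
}}

```text
clock: 6.9
position: [0.433, 0.2239, 0.1095]
ee_rot: [-0.035, -2.201, 2.204]
force: [1.4, 0.3, -2.1]
width: 0.262
```

```bash
python3 go.py .47 0 .125 0
python3 - <<'E'
from cell import *
import cv2
p=get_image("side");cv2.imwrite("pics/side6.png",p["color"][:,:,::-1])
a=p["color"][:,:,::-1][150:290,180:360]; cv2.imwrite("pics/side6c.png",cv2.resize(a,None,fx=4,fy=4,interpolation=cv2.INTER_CUBIC))
E
python3 - <<'E'
from h import *
import json
P=json.load(open('P.json'))['fixture']; P=[.6384,-.1948,np.radians(5.4)]
for L in ([-58,0,8],[-103,0,8],[-153-0,0,8],[-147,0,8]): print(L,tf(P,L)[0].round(4))
E
```

```text
t 6.9 pos [0.433  0.2239 0.1095] yaw 178.03 F [ 1.4  0.3 -2.1] w 0.262 q [-0.34  0.41 -0.31  2.04  0.19  0.72 -2.38]
tool x,z world [-0.999  0.034  0.003] [-0.034 -0.999  0.002]
shift [-0.0446 -0.0152  0.2225] turn [-0.1  -1.97  0.18]
[-58, 0, 8] [ 0.5807 -0.2003  0.008 ]
[-103, 0, 8] [ 0.5359 -0.2045  0.008 ]
[-153, 0, 8] [ 0.4861 -0.2092  0.008 ]
[-147, 0, 8] [ 0.4921 -0.2086  0.008 ]
```

View pics/side6c.png

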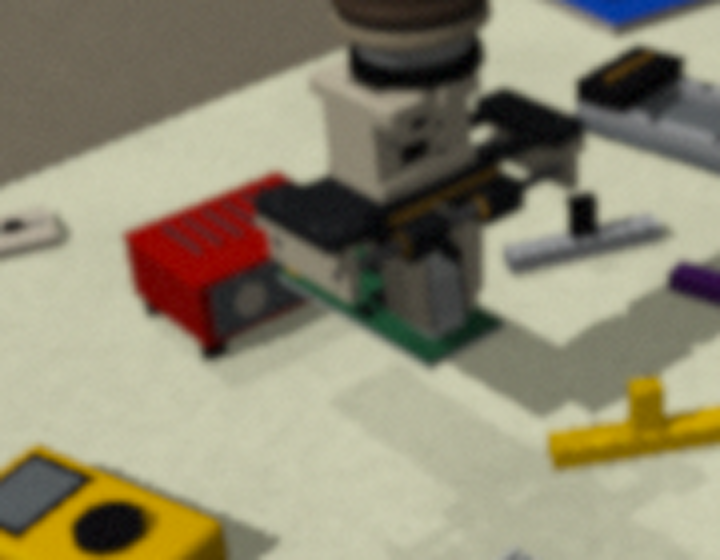

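```bash
python3 go.py .4811 -.2097 .115 5.4
```

```text
t 6.95 pos [0.4356 0.2258 0.1152] yaw 178.03 F [1.5 1.3 1.9] w 0.261 q [-0.34  0.41 -0.32  2.03  0.19  0.73 -2.38]
tool x,z world [-0.999  0.034 -0.004] [-0.034 -0.999 -0.002]
shift [-0.0604 -0.0006  0.4336] turn [ 0.12 -7.37 -0.22]
```

{"name": "arm_command", "arguments": {
  "plan": [
    [[-0.003,0,0.02],[0,-0.5,0]],
    [[-0.008,0,0.055],[0,-1,0]],
    [[-0.014,0,0.1],[0,-2,0]],
    [[-0.02,0,0.145],[0,-3,0]],
    [[-0.027,0,0.19],[0,-4,0]]
  ]
}}

```text
clock: 7.45
position: [0.4544, 0.0321, 0.1098]
ee_rot: [-0.04, 2.203, -2.203]
force: [0.7, 0.1, -2.0]
width: 0.256
```

{"name": "arm_command", "arguments": {
  "plan": [
    [[-0.006,0,0.04],[0,-1,0]],
    [[-0.012,0,0.08],[0,-2,0]],
    [[-0.018,0,0.12],[0,-3,0]],
    [[-0.022,0,0.15],[0,-3.4,0]],
    [[-0.025,0,0.175],[0,-3.4,0]]
  ]
}}

```text
clock: 7.95
position: [0.4856, -0.1427, 0.1097]
ee_rot: [-0.101, 2.174, -2.175]
force: [0.6, 0.4, -2.3]
width: 0.258
```

```bash
python3 go.py .4811 -.2097 .115 5.4
```

```text
t 7.95 pos [ 0.4856 -0.1427  0.1097] yaw -174.69 F [ 0.6  0.4 -2.3] w 0.258 q [ 0.39  0.43 -0.28  2.    0.17  0.73 -1.47]
tool x,z world [-0.996 -0.092  0.   ] [ 0.092 -0.996  0.   ]
shift [ 0.0107 -0.0053  0.0663] turn [-0.03 -0.09  0.01]
```

{"name": "arm_command", "arguments": {
  "plan": [
    [[0.004,-0.001,0.025],[0,0,0]],
    [[0.008,-0.003,0.05],[0,0,0]],
    [[0.011,-0.005,0.066],[0,0,0]],
    [[0.011,-0.005,0.066],[0,0,0]],
    [[0.011,-0.005,0.066],[0,0,0]]
  ]
}}

```text
clock: 8.45
position: [0.4809, -0.2067, 0.1147]
ee_rot: [-0.102, 2.174, -2.173]
force: [0.4, 0.8, -1.8]
width: 0.262
```

```bash
python3 - <<'E'
from cell import *
import cv2
p=get_image("top");cv2.imwrite("pics/top7.png",p["color"][:,:,::-1])
a=p["color"][:,:,::-1][150:240,340:430]; cv2.imwrite("pics/top7c.png",cv2.convertScaleAbs(cv2.resize(a,None,fx=7,fy=7,interpolation=cv2.INTER_CUBIC),alpha=2))
p=get_image("side");cv2.imwrite("pics/side7.png",p["color"][:,:,::-1])
a=p["color"][:,:,::-1][90:240,290:450]; cv2.imwrite("pics/side7c.png",cv2.resize(a,None,fx=4.5,fy=4,interpolation=cv2.INTER_CUBIC))
E
python3 go.py .4811 -.2097 .115 5.4
```

```text
t 8.55 pos [ 0.4811 -0.2056  0.1148] yaw -174.5 F [ 0.1  0.3 -2.1] w 0.256 q [ 0.51  0.45 -0.27  1.95  0.17  0.76 -1.34]
tool x,z world [-0.995 -0.096  0.   ] [ 0.096 -0.995 -0.001]
shift [ 0.0004 -0.0002  0.004 ] turn [0.04 0.1  0.01]
```

View pics/top7c.png

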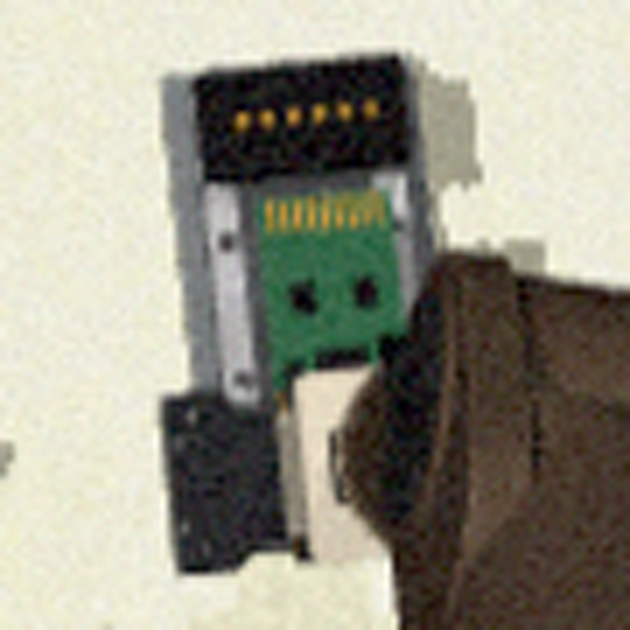

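View pics/side7c.png

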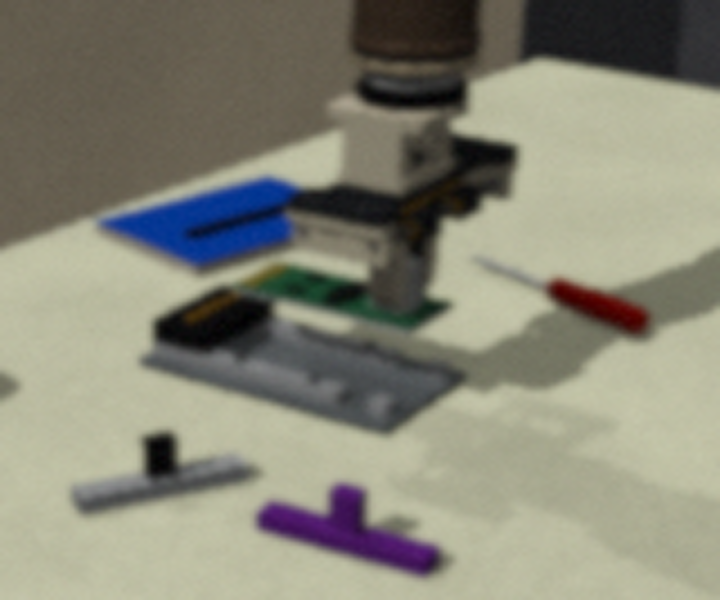

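Run:
```python
from h import *
from ov import ov
import cv2
P={'fixture':[.6384,-.1948,np.radians(5.4)]}
x,y,yaw=.4811,-.2056,np.radians(5.5)
P['board']=[x+.045*np.cos(yaw),y+.045*np.sin(yaw),yaw,.1148-.0349]
ov('pics/top7.png','top',P,340,150,430,240,7,2,'pics/o7.png')
```

```text
(no output)
```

View pics/o7.png

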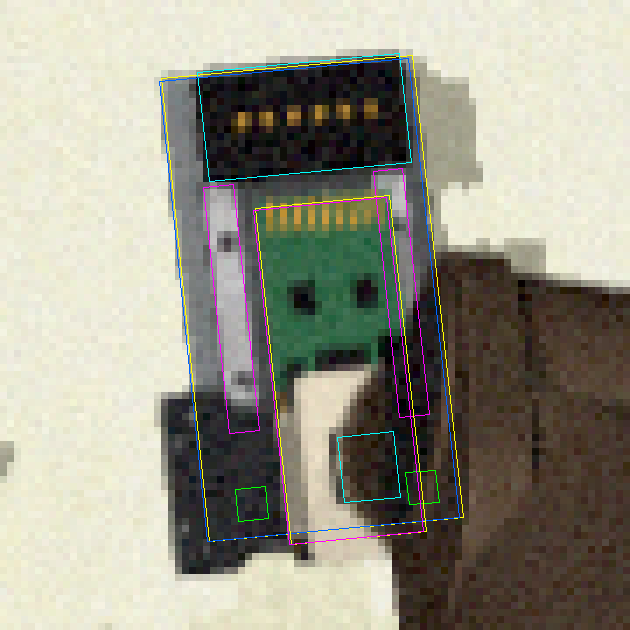

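{"name": "arm_command", "arguments": {
  "plan": [
    [[0,0.01,0.004],[0,0,0]],
    [[0,0.03,0.004],[0,0,0]],
    [[0,0.052,0.004],[0,0,0]],
    [[0,0.052,0.004],[0,0,0]],
    [[0,0.052,0.004],[0,0,0]]
  ]
}}

```text
clock: 9.05
position: [0.4812, -0.2104, 0.0626]
ee_rot: [-0.105, 2.174, -2.172]
force: [0.2, -0.4, -0.8]
width: 0.262
```

```bash
cat > chk.py <<'E'
from h import *
from ov import ov
from cell import *
import cv2,sys
n=sys.argv[1]; off=float(sys.argv[2]) if len(sys.argv)>2 else .0475
p=get_image("top"); a=np.ascontiguousarray(p["color"][:,:,::-1]); cv2.imwrite(f"pics/top{n}.png",a)
s=observe(); M=R.from_rotvec(s['ee_rot']).as_matrix(); yaw=np.arctan2(M[0,2],-M[1,2]); 
P={'fixture':[.6384,-.1948,np.radians(5.4)]}
x,y,z=s['position']; fl=np.array([[np.cos(P['fixture'][2]),np.sin(P['fixture'][2])],[-np.sin(P['fixture'][2]),np.cos(P['fixture'][2])]])@(s['position'][:2]-P['fixture'][:2])
print('t',s['clock'],'tcp in fixture mm',(fl*1000).round(1),'z',round(z*1000,1),'yaw rel',np.degrees(yaw)-5.4,'F',s['force'].round(1),'tq',s['ft_torque'].round(2),'w',round(s['width'],3),'pos',s['position'].round(4))
if off>0: P['board']=[x+off*np.cos(yaw),y+off*np.sin(yaw),yaw,z-.0349]
ov(a,'top',P,340,150,430,240,7,2,f'pics/o{n}.png')
E
python3 chk.py 8
```

```text
t 9.1 tcp in fixture mm [-157.4   -1.1] z 63.3 yaw rel 0.046318890075906616 F [ 0.2  0.2 -1.3] tq [-0.01  0.06 -0.02] w 0.263 pos [ 0.4818 -0.2107  0.0633]
```

View pics/o8.png

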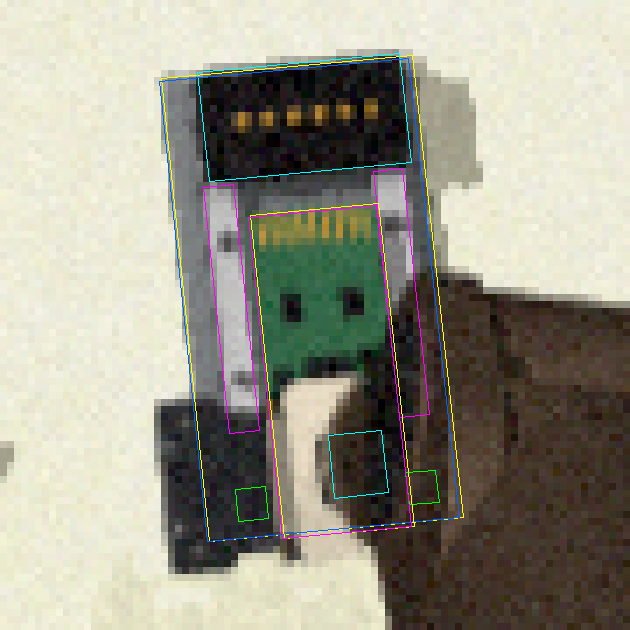

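{"name": "arm_command", "arguments": {
  "plan": [
    [[0,0.002,-0.001],[0,0,0]],
    [[0,0.006,-0.001],[0,0,0]],
    [[0,0.01,-0.001],[0,0,0]],
    [[0,0.014,-0.001],[0,0,0]],
    [[0,0.017,-0.001],[0,0,0]]
  ]
}}

```text
clock: 9.6
position: [0.4812, -0.21, 0.0455]
ee_rot: [-0.103, 2.173, -2.173]
force: [-0.4, -0.2, -2.0]
width: 0.26
```

```bash
python3 chk.py 9
```

```text
t 9.65 tcp in fixture mm [-158.1   -0.3] z 45.2 yaw rel 0.008007782639699812 F [-0.1  0.1 -1.6] tq [0.02 0.07 0.02] w 0.257 pos [ 0.481  -0.2099  0.0452]
```

View pics/o9.png

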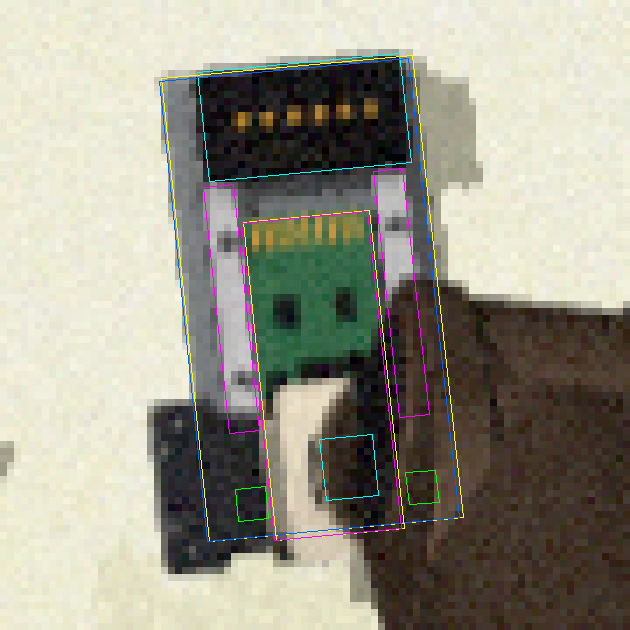

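{"name": "arm_command", "arguments": {
  "plan": [
    [[0,0.001,0],[0,0,0]],
    [[0,0.002,0],[0,0,0]],
    [[0,0.002,0],[0,0,0]]
  ]
}}

```text
clock: 9.95
position: [0.4813, -0.21, 0.0439]
ee_rot: [-0.103, 2.173, -2.173]
force: [-0.9, -0.8, -1.8]
width: 0.261
```

```bash
python3 go.py
```

```text
t 9.95 pos [ 0.4813 -0.21    0.0439] yaw -174.59 F [-0.9 -0.8 -1.8] w 0.261 q [ 0.48  0.56 -0.24  2.    0.22  0.61 -1.37]
tool x,z world [-0.996 -0.094  0.   ] [ 0.094 -0.996 -0.   ]
```

{"name": "arm_command", "arguments": {
  "plan": [
    [[0,0.001,0],[0,0,0]],
    [[0,0.001,0],[0,0,0]],
    [[-0.01,0.001,0],[0,0,0]],
    [[-0.025,0.001,0],[0,0,0]],
    [[-0.035,0.001,0],[0,0,0]]
  ]
}}

```text
clock: 10.45
position: [0.5176, -0.2065, 0.0431]
ee_rot: [-0.102, 2.172, -2.173]
force: [-0.0, -0.1, -1.9]
width: 0.256
```

```bash
python3 chk.py 10
```

```text
t 10.5 tcp in fixture mm [-1.197e+02 -1.000e-01] z 43.3 yaw rel 0.06484953585237818 F [ 3.2  0.1 -0.7] tq [ 0.02 -0.17 -0.04] w 0.256 pos [ 0.5193 -0.2061  0.0433]
```

View pics/o10.png

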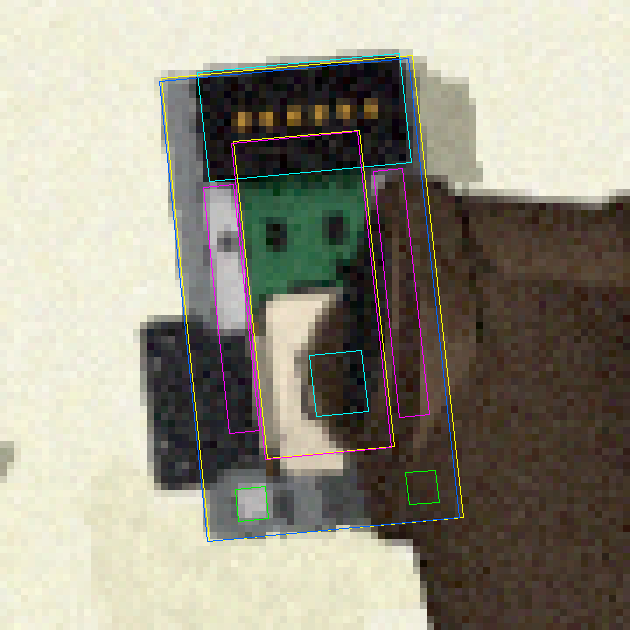

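{"name": "arm_command", "arguments": {
  "plan": [
    [[-0.003,0,0],[0,0,0]],
    [[-0.006,0,0],[0,0,0]],
    [[-0.009,0,0],[0,0,0]],
    [[-0.011,0,0],[0,0,0]],
    [[-0.013,0,0],[0,0,0]]
  ]
}}

```text
clock: 11.0
position: [0.5291, -0.2056, 0.0429]
ee_rot: [-0.103, 2.173, -2.173]
force: [-0.7, -0.1, -0.8]
width: 0.263
```

```bash
python3 chk.py 11
```

```text
t 11.05 tcp in fixture mm [-109.4   -0.4] z 42.9 yaw rel 0.009306107901292826 F [ 0.1  0.3 -2.1] tq [ 0.01  0.09 -0.02] w 0.26 pos [ 0.5295 -0.2055  0.0429]
```

View pics/o11.png

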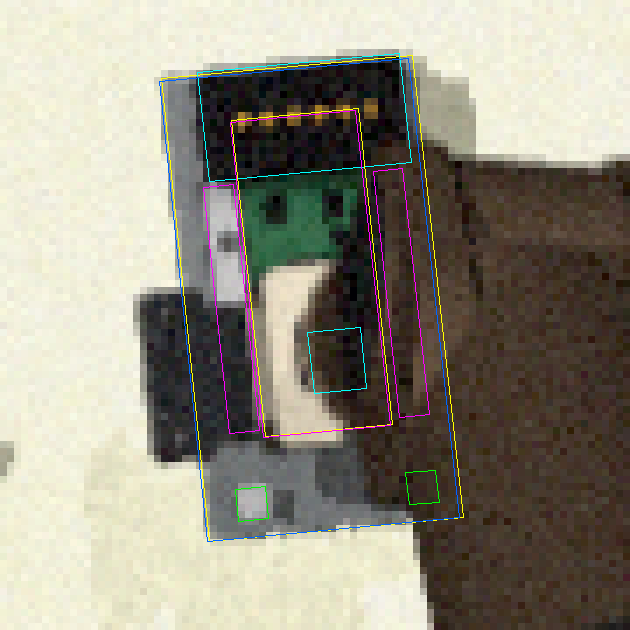

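{"name": "arm_command", "arguments": {
  "plan": [
    [[-0.002,0,0],[0,0,0]],
    [[-0.003,0,0],[0,0,0]],
    [[-0.004,0,0],[0,0,0]],
    [[-0.005,0,0],[0,0,0]]
  ]
}}

```text
clock: 11.45
position: [0.5332, -0.2051, 0.0428]
ee_rot: [-0.104, 2.174, -2.174]
force: [-6.1, -0.2, 6.0]
width: 0.26
```

{"name": "arm_command", "arguments": {
  "plan": [
    [[0,0,0],[0,0,0]]
  ]
}}

```text
clock: 11.55
position: [0.5333, -0.2051, 0.0429]
ee_rot: [-0.104, 2.174, -2.174]
force: [-5.3, 0.9, 3.5]
width: 0.259
```

```bash
python3 go.py
```

```text
t 11.55 pos [ 0.5333 -0.2051  0.0429] yaw -174.6 F [-5.3  0.9  3.5] w 0.259 q [ 0.44  0.61 -0.23  1.89  0.21  0.67 -1.4 ]
tool x,z world [-0.996 -0.094  0.002] [ 0.094 -0.996 -0.   ]
```

{"name": "arm_command", "arguments": {
  "plan": [
    [[-0.001,0,0],[0,0,0]],
    [[-0.002,0,0],[0,0,0]],
    [[-0.002,0,0],[0,0,0]],
    [[-0.002,0,0],[0,0,0]]
  ]
}}

```text
clock: 11.95
position: [0.5334, -0.2052, 0.0429]
ee_rot: [-0.107, 2.176, -2.176]
force: [-13.1, 0.1, 10.0]
width: 0.257
```

```bash
python3 chk.py 12
```

```text
t 12.0 tcp in fixture mm [-105.6   -0.4] z 42.9 yaw rel -0.02850763237602827 F [-11.9   0.3   9.9] tq [-0.01  2.06  0.09] w 0.259 pos [ 0.5333 -0.2052  0.0429]
```

View pics/o12.png

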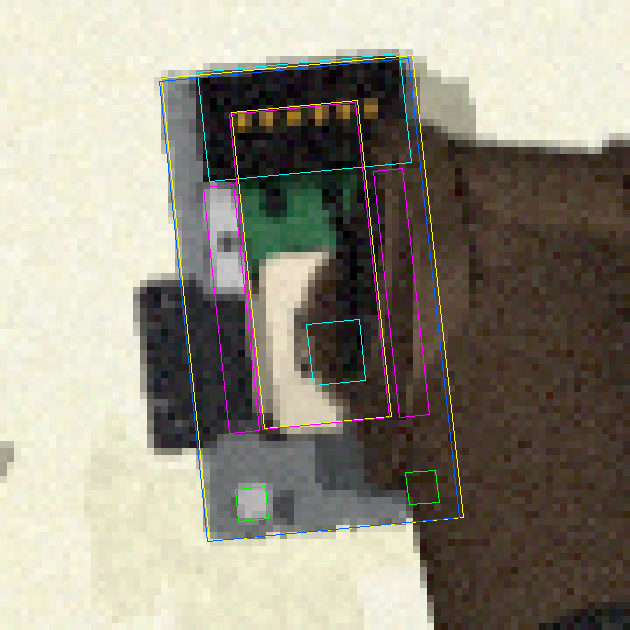

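{"name": "arm_command", "arguments": {
  "plan": [
    [[0.001,-0.001,0],[0,0,0]],
    [[0.001,-0.001,0],[0,0,0]],
    [[0.001,-0.001,0],[0,0,0]],
    [[0.001,-0.001,0],[0,0,0]]
  ],
  "fingers": 0.2
}}

```text
clock: 12.4
position: [0.5356, -0.2048, 0.044]
ee_rot: [-0.102, 2.172, -2.173]
force: [0.2, -0.6, 0.2]
width: 0.394
```

```bash
python3 go.py
```

```text
t 12.4 pos [ 0.5356 -0.2048  0.044 ] yaw -174.58 F [ 0.2 -0.6  0.2] w 0.394 q [ 0.44  0.61 -0.23  1.88  0.21  0.67 -1.4 ]
tool x,z world [-0.996 -0.094 -0.001] [ 0.094 -0.996  0.   ]
```

Now lift off and go to the bar (0.514, 0.011, yaw −24°).

{"name": "arm_command", "arguments": {
  "plan": [
    [[0,-0.02,0],[0,0,0]],
    [[0,-0.06,0],[0,0,0]],
    [[0,-0.1,0],[0,0,0]],
    [[0,-0.1,0],[0,0,0]]
  ]
}}

```text
clock: 12.8
position: [0.5386, -0.2055, 0.1492]
ee_rot: [-0.093, 2.166, -2.172]
force: [0.7, -0.5, -0.2]
width: 0.399
```

```bash
python3 chk.py 13 0; python3 go.py .514 .011 .14 -24
```

```text
t 12.85 tcp in fixture mm [-101.8   -1. ] z 146.7 yaw rel 0.0030915647399361035 F [ 0.   0.1 -0.7] tq [ 0.08  0.03 -0.03] w 0.399 pos [ 0.5372 -0.2053  0.1467]
t 12.85 pos [ 0.5372 -0.2053  0.1467] yaw -174.6 F [ 0.   0.1 -0.7] w 0.399 q [ 0.47  0.47 -0.27  1.8   0.16  0.88 -1.35]
tool x,z world [-0.996 -0.094 -0.005] [ 0.094 -0.996  0.002]
shift [ 0.0027  0.0062 -0.2176] turn [-0.05 29.4  -0.34]
```

View pics/o13.png

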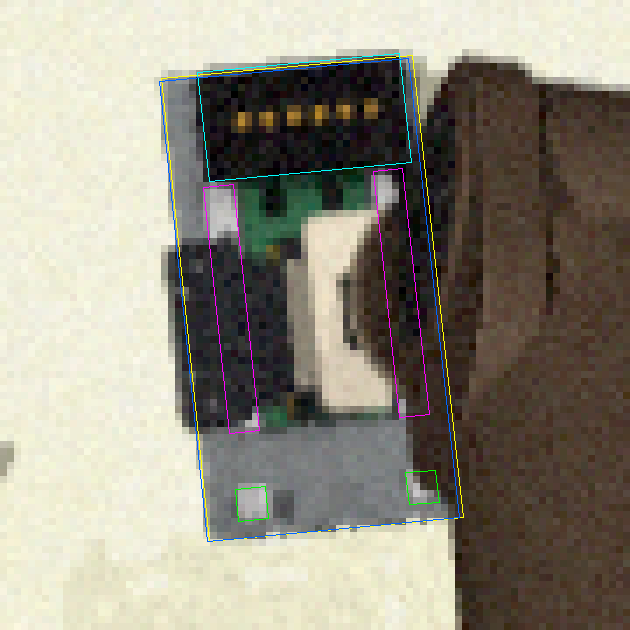

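{"name": "arm_command", "arguments": {
  "plan": [
    [[0.001,0.001,-0.025],[0,4,0]],
    [[0.002,0.003,-0.065],[0,11,0]],
    [[0.003,0.005,-0.11],[0,18,0]],
    [[0.003,0.006,-0.155],[0,25,0]],
    [[0.003,0.006,-0.195],[0,29.4,0]]
  ],
  "fingers": -0.2
}}

```text
clock: 13.35
position: [0.5126, -0.0089, 0.1367]
ee_rot: [-0.425, -1.987, 1.987]
force: [0.7, 1.0, 0.8]
width: 0.6
```

```bash
python3 go.py .514 .011 .14 -24
```

```text
t 13.35 pos [ 0.5126 -0.0089  0.1367] yaw 155.77 F [0.7 1.  0.8] w 0.6 q [ 0.06  0.39 -0.18  1.96  0.1   0.79 -2.18]
tool x,z world [-0.912  0.41   0.002] [-0.41  -0.912  0.   ]
shift [ 0.0069 -0.0033 -0.0187] turn [-0.03 -0.23  0.1 ]
```

{"name": "arm_command", "arguments": {
  "plan": [
    [[0.007,0.01,-0.019],[0,-0.2,0]],
    [[0.007,0.03,-0.019],[0,-0.2,0]],
    [[0.007,0.04,-0.019],[0,-0.2,0]],
    [[0.007,0.04,-0.019],[0,-0.2,0]],
    [[0.007,0.04,-0.019],[0,-0.2,0]]
  ]
}}

```text
clock: 13.85
position: [0.5149, 0.0083, 0.0976]
ee_rot: [-0.42, -1.991, 1.992]
force: [1.1, -0.2, 0.2]
width: 0.602
```

```bash
python3 - <<'E'
from cell import *
import cv2
p=get_image("side");cv2.imwrite("pics/side14.png",p["color"][:,:,::-1])
a=p["color"][:,:,::-1][130:250,270:420]; cv2.imwrite("pics/side14c.png",cv2.resize(a,None,fx=5,fy=5,interpolation=cv2.INTER_CUBIC))
E
python3 go.py .514 .011 .041 -24
python3 - <<'E'
from h import *
from cell import observe
s=observe();p=s['position'];M=R.from_rotvec(s['ee_rot']).as_matrix()
for nm,q in (('tipC',p+.022*M[:,1]),('tipA',p+.022*M[:,1]+.0365*M[:,2]),('tipB',p+.022*M[:,1]-.0365*M[:,2]),('grip',np.array([.514,.011,.048]))): print(nm,((proj('side',q)[0]-[270,130]+.5)*5).round())
E
```

```text
t 13.9 pos [0.5153 0.0084 0.0981] yaw 156.13 F [ 0.1 -0.2 -0. ] w 0.598 q [ 0.02  0.45 -0.18  1.99  0.12  0.71 -2.23]
tool x,z world [-0.914  0.405 -0.   ] [-0.405 -0.914  0.   ]
shift [ 0.0022  0.0571 -0.0019] turn [-0.01  0.13 -0.01]
tipC [281. 299.]
tipA [338. 286.]
tipB [222. 312.]
grip [281. 344.]
```

View pics/side14c.png

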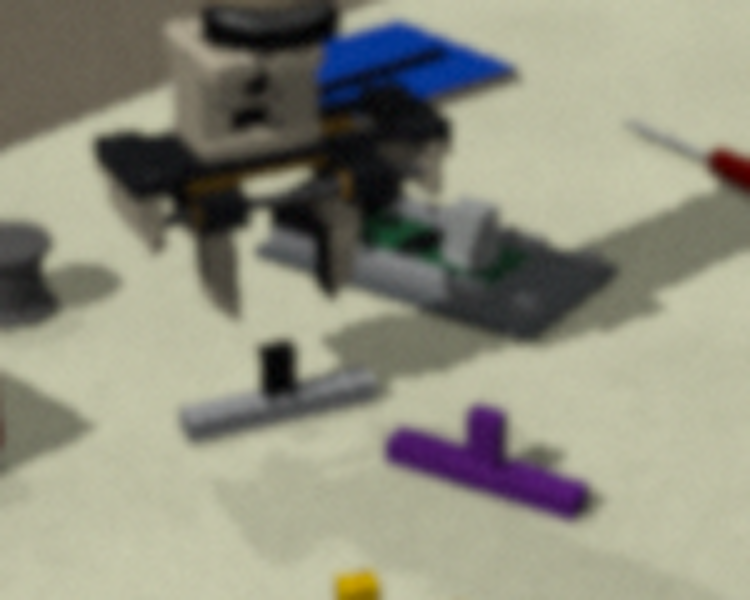

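Aligned (tips at 338,286 and 222,312; the grip at 278,344). Going down.

{"name": "arm_command", "arguments": {
  "plan": [
    [[0.001,0.02,-0.002],[0,0,0]],
    [[0.002,0.045,-0.002],[0,0,0]],
    [[0.002,0.055,-0.002],[0,0,0]],
    [[0.002,0.055,-0.002],[0,0,0]]
  ]
}}

```text
clock: 14.3
position: [0.5134, 0.0113, 0.0423]
ee_rot: [-0.418, -1.991, 1.992]
force: [-0.2, -0.2, -0.4]
width: 0.601
```

```bash
python3 go.py .514 .011 .041 -24
python3 - <<'E'
from cell import *
import cv2
p=get_image("side");cv2.imwrite("pics/side15.png",p["color"][:,:,::-1])
a=p["color"][:,:,::-1][130:250,270:420]; cv2.imwrite("pics/side15c.png",cv2.resize(a,None,fx=5,fy=5,interpolation=cv2.INTER_CUBIC))
E
```

```text
t 14.3 pos [0.5134 0.0113 0.0423] yaw 156.17 F [-0.2 -0.2 -0.4] w 0.601 q [-0.01  0.54 -0.16  2.04  0.15  0.58 -2.26]
tool x,z world [-0.915  0.404  0.002] [-0.404 -0.915  0.001]
shift [-0.0006  0.0013  0.    ] turn [-0.06  0.17  0.09]
```

View pics/side15c.png

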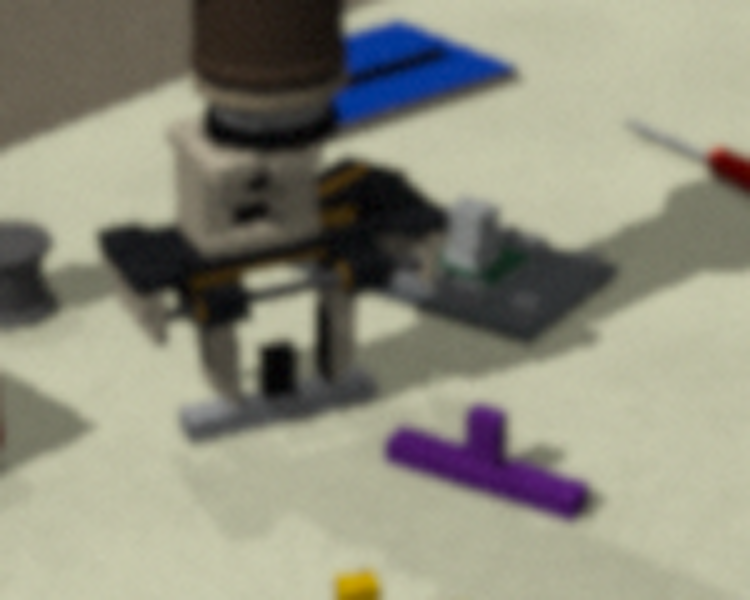

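{"name": "arm_command", "arguments": {
  "plan": [
    [[0,0,0],[0,0,0]],
    [[0,0,0],[0,0,0]],
    [[0,0,0],[0,0,0]],
    [[0,0,0],[0,0,0]],
    [[0,0,0],[0,0,0]]
  ],
  "fingers": 1,
  "squeeze": 50
}}

```text
clock: 14.85
position: [0.5141, 0.0117, 0.0432]
ee_rot: [-0.42, -1.993, 1.993]
force: [0.0, 0.8, 5.6]
width: 0.219
```

{"name": "arm_command", "arguments": {
  "plan": [
    [[0,0,0],[0,0,0]],
    [[0,0,0],[0,0,0]]
  ]
}}

```text
clock: 15.05
position: [0.5141, 0.0116, 0.0431]
ee_rot: [-0.42, -1.992, 1.993]
force: [-1.5, -0.3, 5.0]
width: 0.213
```

```bash
python3 go.py .514 .011 .041 -24
```

```text
t 15.05 pos [0.5141 0.0116 0.0431] yaw 156.2 F [-1.5 -0.3  5. ] w 0.213 q [-0.01  0.54 -0.16  2.04  0.15  0.58 -2.26]
tool x,z world [-0.915  0.404 -0.   ] [-0.404 -0.915  0.   ]
shift [-0.0002  0.0021  0.0006] turn [-0.01  0.2  -0.01]
```

{"name": "arm_command", "arguments": {
  "plan": [
    [[0,-0.015,0],[0,0,0]],
    [[0,-0.04,0],[0,0,0]],
    [[0,-0.07,0],[0,0,0]],
    [[0,-0.09,0],[0,0,0]],
    [[0,-0.09,0],[0,0,0]]
  ]
}}

```text
clock: 15.55
position: [0.5156, 0.012, 0.1352]
ee_rot: [-0.424, -1.996, 1.993]
force: [0.8, -0.0, -2.9]
width: 0.21
```

```bash
python3 go.py .4921 -.2086 .13 5.4
```

```text
t 15.55 pos [0.5156 0.012  0.1352] yaw 156.21 F [ 0.8 -0.  -2.9] w 0.21 q [ 0.02  0.4  -0.19  1.96  0.11  0.79 -2.22]
tool x,z world [-0.915  0.403 -0.004] [-0.403 -0.915 -0.002]
shift [-0.0675  0.005   0.2113] turn [  0.06 -29.19  -0.25]
```

{"name": "arm_command", "arguments": {
  "plan": [
    [[-0.008,0.001,0.025],[0,-4,0]],
    [[-0.02,0.002,0.06],[0,-10,0]],
    [[-0.034,0.003,0.105],[0,-17,0]],
    [[-0.048,0.004,0.15],[0,-24,0]],
    [[-0.058,0.005,0.185],[0,-29.2,0]]
  ]
}}

```text
clock: 16.05
position: [0.491, -0.1838, 0.1265]
ee_rot: [-0.108, 2.172, -2.172]
force: [1.0, -0.5, -1.4]
width: 0.214
```

```bash
python3 go.py .4921 -.2086 .13 5.4
```

```text
t 16.05 pos [ 0.491  -0.1838  0.1265] yaw -174.41 F [ 1.  -0.5 -1.4] w 0.214 q [ 0.46  0.43 -0.28  1.94  0.16  0.79 -1.38]
tool x,z world [-0.995 -0.097  0.002] [ 0.097 -0.995  0.   ]
shift [ 0.0014 -0.0035  0.0248] turn [-0.    0.19  0.11]
```

{"name": "arm_command", "arguments": {
  "plan": [
    [[0,0,0.015],[0,0.2,0]],
    [[0.001,0.01,0.025],[0,0.2,0]],
    [[0.001,0.03,0.025],[0,0.2,0]],
    [[0.001,0.04,0.025],[0,0.2,0]],
    [[0.001,0.04,0.025],[0,0.2,0]]
  ]
}}

```text
clock: 16.55
position: [0.4928, -0.2039, 0.0858]
ee_rot: [-0.105, 2.178, -2.173]
force: [0.1, 0.6, -2.4]
width: 0.215
```

```bash
cat > chb.py <<'E'
from h import *
from ov import ov
from cell import *
import cv2,sys
n=sys.argv[1]; off=float(sys.argv[2]) if len(sys.argv)>2 else 0
F=[.6384,-.1948,np.radians(5.4)]
s=observe(); M=R.from_rotvec(s['ee_rot']).as_matrix(); yaw=np.arctan2(M[0,2],-M[1,2]); x,y,z=s['position']
c,sn=np.cos(F[2]),np.sin(F[2]); fl=np.array([[c,sn],[-sn,c]])@(s['position'][:2]-F[:2])
print('t',s['clock'],'tcp in fixture mm',(fl*1000).round(1),'z',round(z*1000,1),'bar bottom',round(z*1000-43.1,1),'yaw rel',round(np.degrees(yaw)-5.4,2),'F',s['force'].round(1),'tq',s['ft_torque'].round(2),'w',round(s['width'],3))
P={'fixture':F,'bar':[x+off*np.cos(yaw),y+off*np.sin(yaw),yaw,z-.0431]}
for cam,w,f,g in (('top',(340,150,430,240),7,2),('side',(310,120,410,200),8,1.3)):
    a=np.ascontiguousarray(get_image(cam)["color"][:,:,::-1]); cv2.imwrite(f"pics/{cam}{n}.png",a); ov(a,cam,P,*w,f,g,f'pics/o{cam}{n}.png')
    b=np.clip(cv2.resize(a[w[1]:w[3],w[0]:w[2]],None,fx=f,fy=f,interpolation=cv2.INTER_CUBIC).astype(float)*g,0,255).astype(np.uint8); cv2.imwrite(f'pics/c{cam}{n}.png',b)
E
python3 chb.py 16
```

```text
t 16.55 tcp in fixture mm [-145.8    4.6] z 85.8 bar bottom 42.7 yaw rel -0.1 F [ 0.1  0.6 -2.4] tq [0.   0.03 0.  ] w 0.215
```

View pics/otop16.png

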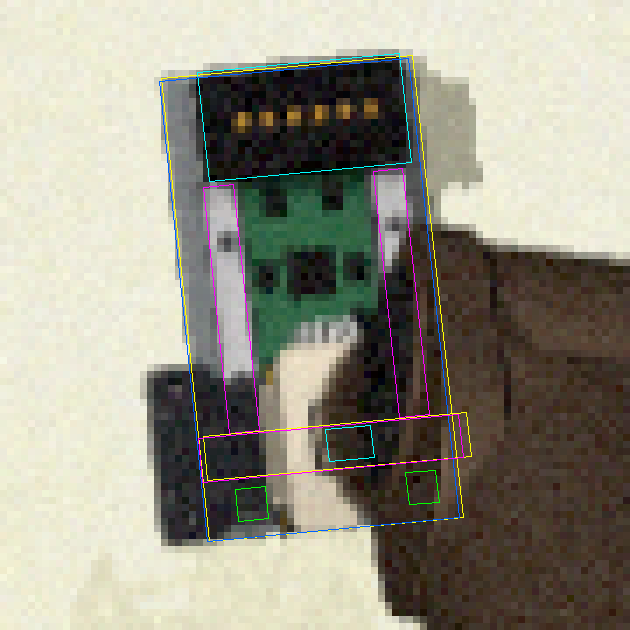

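View pics/oside16.png

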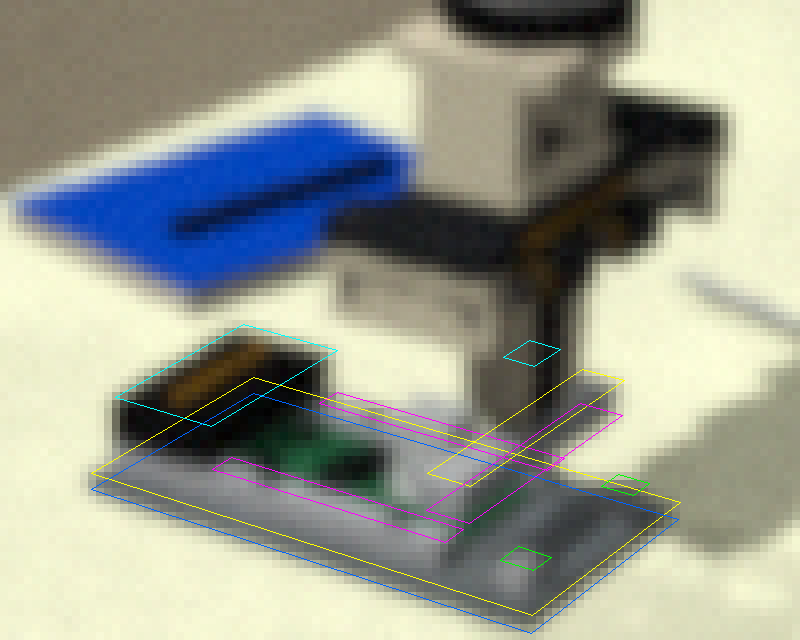

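Run:
```python
import cv2
a=cv2.imread('pics/side16.png')[150:205,340:410]; cv2.imwrite('pics/z16.png',cv2.resize(a,None,fx=11,fy=11,interpolation=cv2.INTER_LINEAR))
```

```text
(no output)
```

View pics/z16.png

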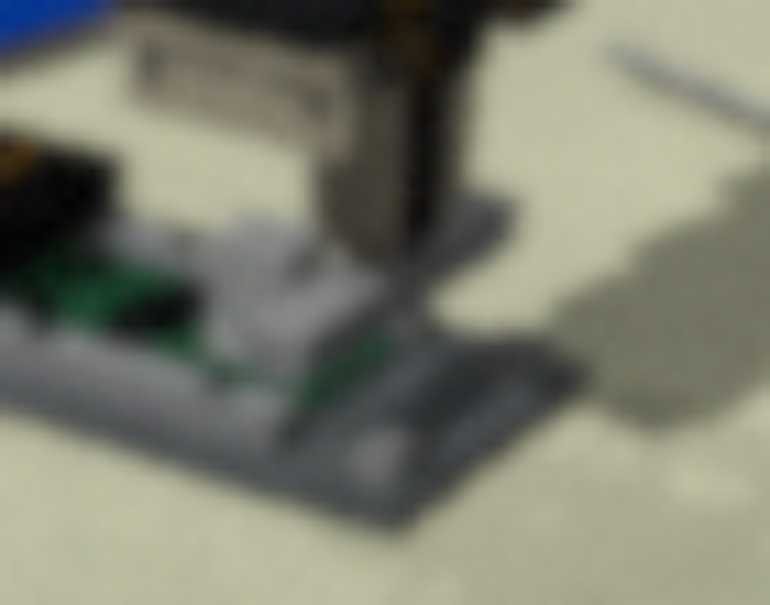

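Run:
```python
from h import *
from ov import shapes
a=cv2.imread('pics/side16.png'); c0,r0,f=335,140,12
b=cv2.resize(a[r0:195,c0:398],None,fx=f,fy=f,interpolation=cv2.INTER_CUBIC)
b=np.clip(b*1.5,0,255).astype(np.uint8); e=b.copy()
F=[.6384,-.1948,np.radians(5.4)]; yaw=np.radians(5.3)
P={'fixture':F,'bar':[.4928,-.2039,yaw,.0427],'board':list(tf(F,[-58,0,8])[0][:2])+[F[2],.008]}
for n in P:
    for i,L in enumerate(shapes(n)): draw(e,'side',P[n],L,[(0,255,255),(255,255,0),(255,0,255)][i%3],True,(c0-1.3*-1+0,r0-2.0),f)
cv2.imwrite('pics/z16a.png',b);cv2.imwrite('pics/z16b.png',e)
```

```text
(no output)
```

View pics/z16a.png

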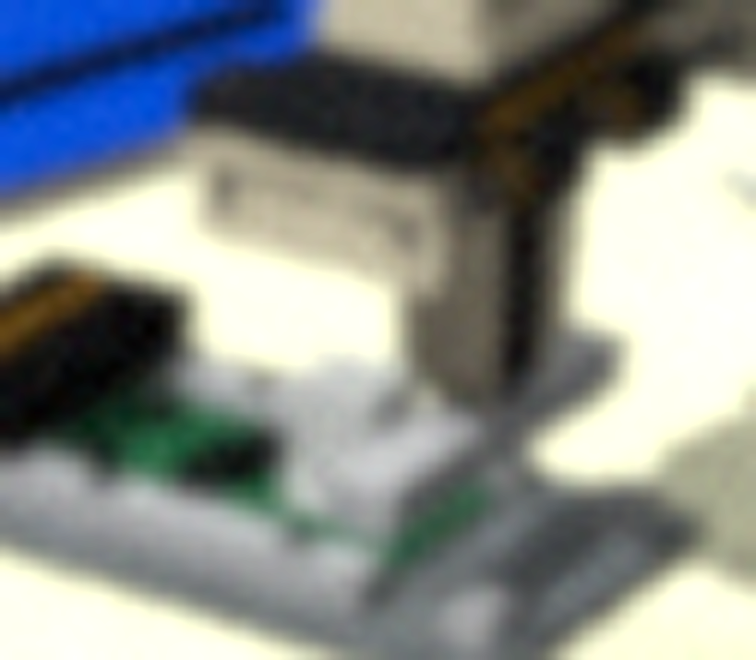

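View pics/z16b.png

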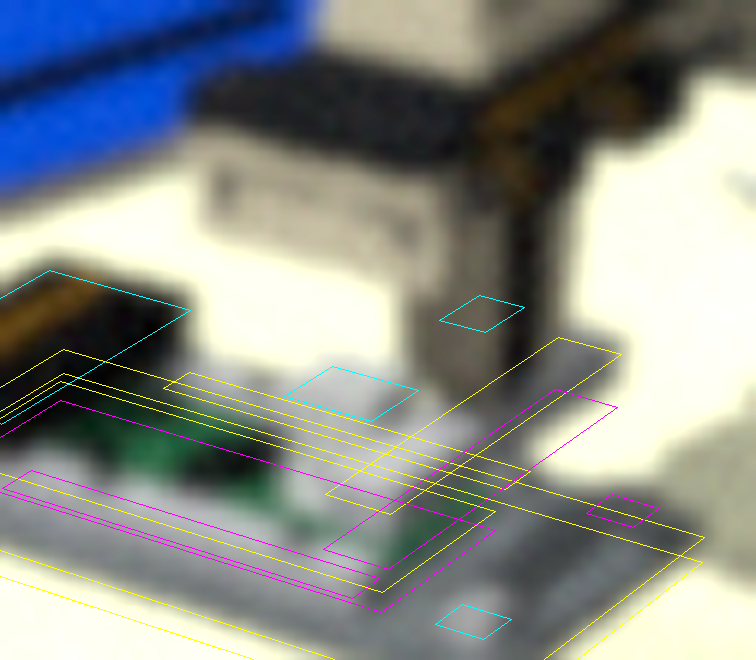

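{"name": "arm_command", "arguments": {
  "plan": [
    [[0.001,0,0.004],[0,0,0]],
    [[0.001,0.006,0.004],[0,0,0]],
    [[0.001,0.012,0.004],[0,0,0]],
    [[0.001,0.016,0.004],[0,0,0]],
    [[0.001,0.016,0.004],[0,0,0]]
  ]
}}

```text
clock: 17.15
position: [0.4927, -0.2098, 0.0712]
ee_rot: [-0.1, 2.176, -2.175]
force: [-0.1, 0.1, -2.7]
width: 0.213
```

{"name": "arm_command", "arguments": {
  "plan": [
    [[0,0,0],[0,0,0]],
    [[0,0,0],[0,0,0]]
  ]
}}

```text
clock: 17.35
position: [0.4933, -0.21, 0.072]
ee_rot: [-0.099, 2.175, -2.175]
force: [0.0, -0.9, -1.5]
width: 0.214
```

```bash
python3 chb.py 17;python3 - <<'E'
from h import *
from ov import shapes
from cell import observe
a=cv2.imread('pics/side17.png'); c0,r0,f=335,145,12
b=cv2.resize(a[r0:200,c0:398],None,fx=f,fy=f,interpolation=cv2.INTER_CUBIC)
b=np.clip(b*1.5,0,255).astype(np.uint8);cv2.imwrite('pics/z17a.png',b)
E
```

```text
t 17.35 tcp in fixture mm [-145.8   -1.4] z 72.0 bar bottom 28.9 yaw rel -0.19 F [ 0.  -0.9 -1.5] tq [0.02 0.06 0.05] w 0.214
```

View pics/otop17.png

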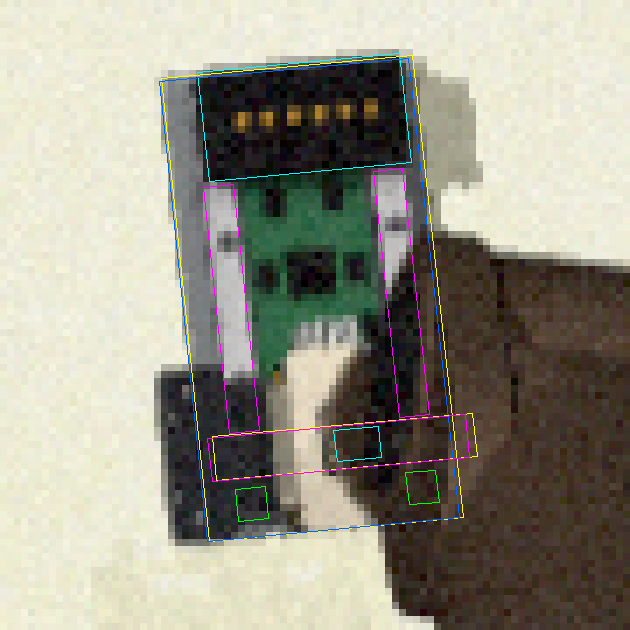

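View pics/z17a.png

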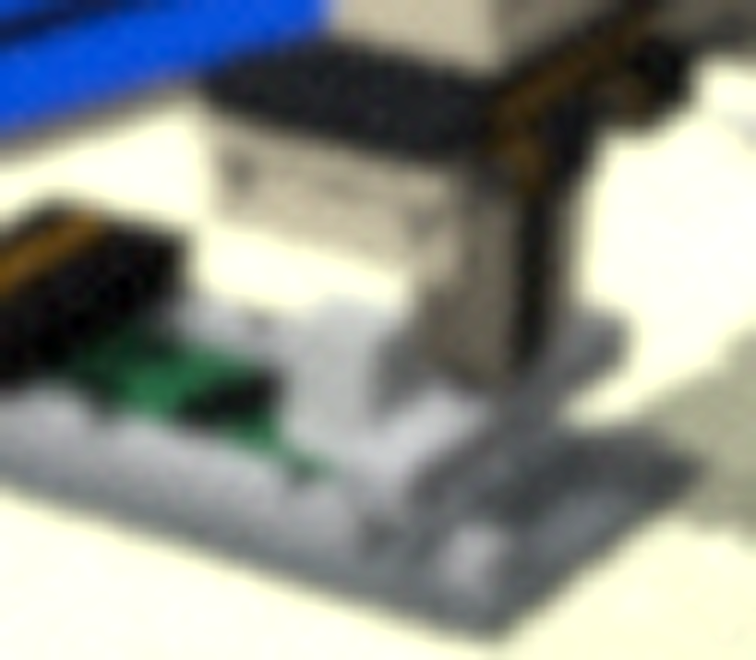

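{"name": "arm_command", "arguments": {
  "plan": [
    [[0.0012,0.002,-0.0014],[0,0,0]],
    [[0.0012,0.004,-0.0014],[0,0,0]],
    [[0.0012,0.006,-0.0014],[0,0,0]],
    [[0.0012,0.006,-0.0014],[0,0,0]],
    [[0.0012,0.006,-0.0014],[0,0,0]]
  ]
}}

```text
clock: 17.95
position: [0.4919, -0.2086, 0.0658]
ee_rot: [-0.099, 2.175, -2.175]
force: [-0.3, -0.6, -2.6]
width: 0.216
```

```bash
python3 chb.py 18;python3 - <<'E'
from h import *
a=cv2.imread('pics/side18.png'); c0,r0,f=335,145,12
b=cv2.resize(a[r0:200,c0:398],None,fx=f,fy=f,interpolation=cv2.INTER_CUBIC)
b=np.clip(b*1.5,0,255).astype(np.uint8);cv2.imwrite('pics/z18a.png',b)
E
```

```text
t 17.95 tcp in fixture mm [-147.1    0. ] z 65.8 bar bottom 22.7 yaw rel -0.19 F [-0.3 -0.6 -2.6] tq [ 0.04  0.01 -0.04] w 0.216
```

View pics/z18a.png

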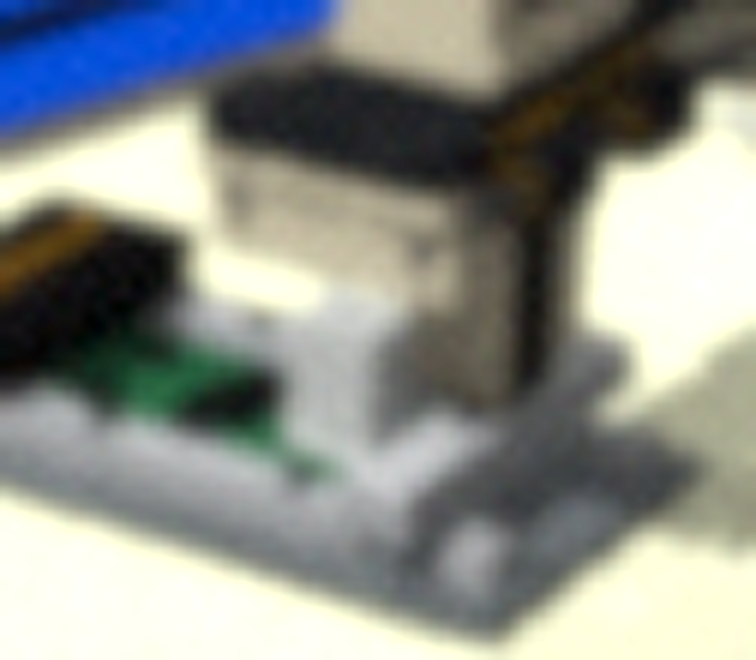

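{"name": "arm_command", "arguments": {
  "plan": [
    [[0,0.002,0],[0,0,0]],
    [[0,0.004,0],[0,0,0]],
    [[0,0.006,0],[0,0,0]],
    [[0,0.006,0],[0,0,0]]
  ]
}}

```text
clock: 18.45
position: [0.4916, -0.2086, 0.0595]
ee_rot: [-0.1, 2.175, -2.175]
force: [-1.0, 0.1, -1.3]
width: 0.209
```

```bash
python3 chb.py 19
```

```text
t 18.45 tcp in fixture mm [-1.474e+02  1.000e-01] z 59.5 bar bottom 16.4 yaw rel -0.19 F [-1.   0.1 -1.3] tq [ 0.03 -0.   -0.  ] w 0.209
```

{"name": "arm_command", "arguments": {
  "plan": [
    [[0,0.002,0],[0,0,0]],
    [[0,0.004,0],[0,0,0]],
    [[0,0.006,0],[0,0,0]],
    [[0,0.0075,0],[0,0,0]],
    [[0,0.0075,0],[0,0,0]]
  ]
}}

```text
clock: 19.05
position: [0.4917, -0.2086, 0.0521]
ee_rot: [-0.099, 2.175, -2.175]
force: [0.3, 0.0, -2.1]
width: 0.213
```

```bash
python3 chb.py 20
```

```text
t 19.05 tcp in fixture mm [-1.473e+02  1.000e-01] z 52.1 bar bottom 9.0 yaw rel -0.19 F [ 0.3  0.  -2.1] tq [ 0.01 -0.04 -0.01] w 0.213
```

View pics/cside20.png

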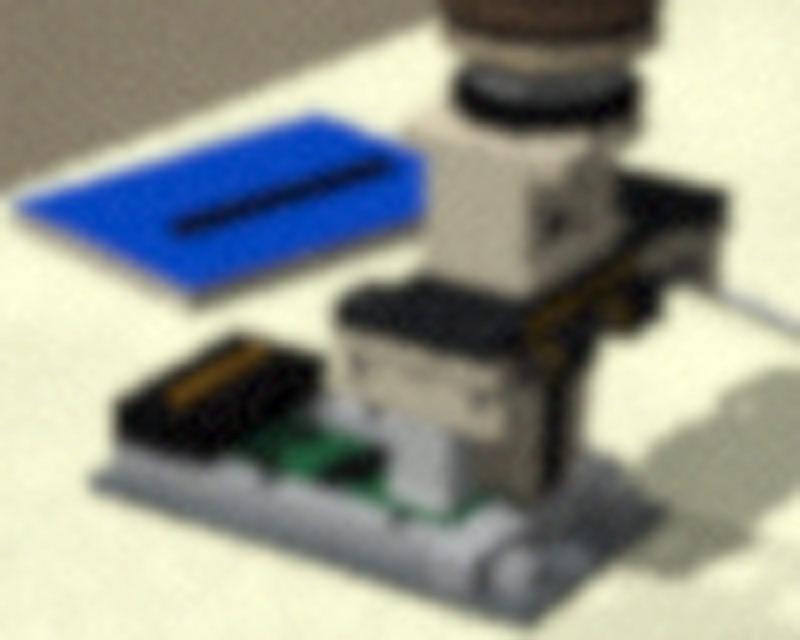

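{"name": "arm_command", "arguments": {
  "plan": [
    [[0,0.001,0],[0,0,0]],
    [[0,0.002,0],[0,0,0]],
    [[0,0.002,0],[0,0,0]],
    [[0,0.002,0],[0,0,0]]
  ]
}}

```text
clock: 19.55
position: [0.492, -0.2087, 0.0512]
ee_rot: [-0.098, 2.174, -2.175]
force: [-3.2, 0.9, 8.7]
width: 0.214
```

```bash
python3 go.py
```

```text
t 19.55 pos [ 0.492  -0.2087  0.0512] yaw -174.79 F [-3.2  0.9  8.7] w 0.214 q [ 0.48  0.55 -0.24  1.98  0.21  0.63 -1.38]
tool x,z world [-0.996 -0.091 -0.   ] [ 0.091 -0.996  0.   ]
```

{"name": "arm_command", "arguments": {
  "plan": [
    [[0,-0.001,0],[0,0,0]],
    [[0,-0.001,0],[0,0,0]],
    [[0,-0.001,0],[0,0,0]],
    [[0,-0.001,0],[0,0,0]],
    [[0,-0.001,0],[0,0,0]]
  ],
  "fingers": 0.1
}}

```text
clock: 20.05
position: [0.4919, -0.2087, 0.0513]
ee_rot: [-0.099, 2.175, -2.175]
force: [-0.6, 0.1, -0.3]
width: 0.448
```

{"name": "arm_command", "arguments": {
  "plan": [
    [[0,-0.015,0],[0,0,0]],
    [[0,-0.045,0],[0,0,0]],
    [[0,-0.085,0],[0,0,0]],
    [[0,-0.12,0],[0,0,0]],
    [[0,-0.15,0],[0,0,0]]
  ]
}}

```text
clock: 20.55
position: [0.4921, -0.2087, 0.2034]
ee_rot: [-0.098, 2.174, -2.175]
force: [-0.2, -1.6, 0.2]
width: 0.447
```

```bash
python3 go.py .40 0.02 .25 5.4
```

```text
t 20.55 pos [ 0.4921 -0.2087  0.2034] yaw -174.79 F [-0.2 -1.6  0.2] w 0.447 q [ 0.52  0.35 -0.29  1.84  0.12  0.97 -1.3 ]
tool x,z world [-0.996 -0.091 -0.001] [ 0.091 -0.996  0.   ]
shift [ 0.0708 -0.0468 -0.236 ] turn [-0.03 -0.19 -0.06]
```

{"name": "arm_command", "arguments": {
  "plan": [
    [[0.06,-0.01,0.08],[0,0,0]],
    [[0.16,-0.03,0.22],[0,0,0]],
    [[0.16,-0.03,0.22],[0,0,0]],
    [[0.16,-0.03,0.22],[0,0,0]],
    [[0.16,-0.03,0.22],[0,0,0]]
  ]
}}

```text
clock: 21.05
position: [0.3632, -0.4235, 0.2291]
ee_rot: [-0.099, 2.174, -2.175]
force: [1.4, 0.2, 0.1]
width: 0.446
```

{"name": "arm_command", "arguments": {
  "plan": [
    [[0.05,0,0.08],[0,0,0]],
    [[0.05,0,0.08],[0,0,0]],
    [[0.05,0,0.08],[0,0,0]]
  ]
}}

```text
clock: 21.35
position: [0.3163, -0.5124, 0.2283]
ee_rot: [-0.092, 2.178, -2.184]
force: [1.1, 0.5, -1.4]
width: 0.446
```

Run:
```python
from h import *
from ov import ov
from cell import *
import json
F=[.6384,-.1948,np.radians(5.4)]
P={'fixture':F,'bar':list(tf(F,[-147,0,8])[0][:2])+[F[2],.008],'board':list(tf(F,[-58,0,8])[0][:2])+[F[2],.008]}
for cam,w,f,g in (('top',(340,150,430,240),7,2),('side',(310,140,400,200),8,1.3)):
    a=np.ascontiguousarray(get_image(cam)["color"][:,:,::-1]); cv2.imwrite(f"pics/{cam}30.png",a)
    ov(a,cam,P,*w,f,g,f'pics/o{cam}30.png')
    b=np.clip(cv2.resize(a[w[1]:w[3],w[0]:w[2]],None,fx=f,fy=f,interpolation=cv2.INTER_CUBIC).astype(float)*g,0,255).astype(np.uint8); cv2.imwrite(f'pics/c{cam}30.png',b)
T=json.load(open('P.json'))['transformer']
ov('pics/top30.png','top',{'transformer':T},228,140,290,215,7,2,'pics/otr30.png')
a=cv2.imread('pics/top0.png').astype(int);b=cv2.imread('pics/top30.png').astype(int)
m=(np.abs(a-b).sum(2)>60).astype(np.uint8)*255; cv2.imwrite('pics/diff30.png',m)
print(observe()['clock'],observe()['force'])
```

```text
21.45 [-0.44474584  1.17807516  0.21615483]
```

View pics/ctop30.png

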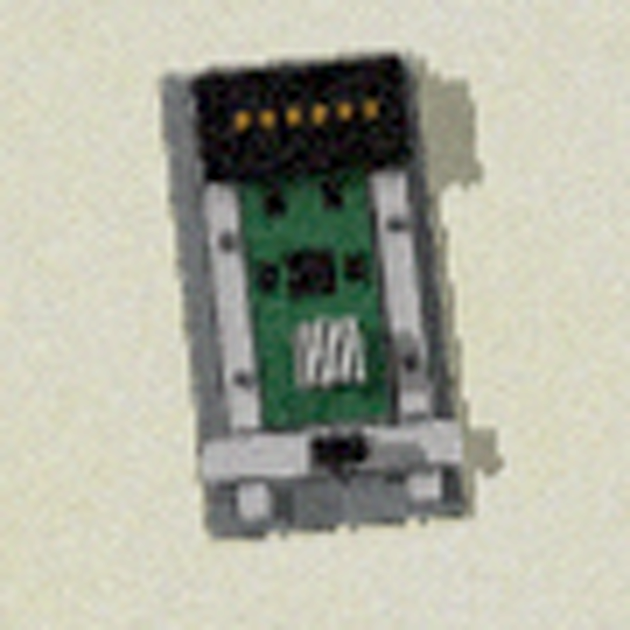

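View pics/otop30.png

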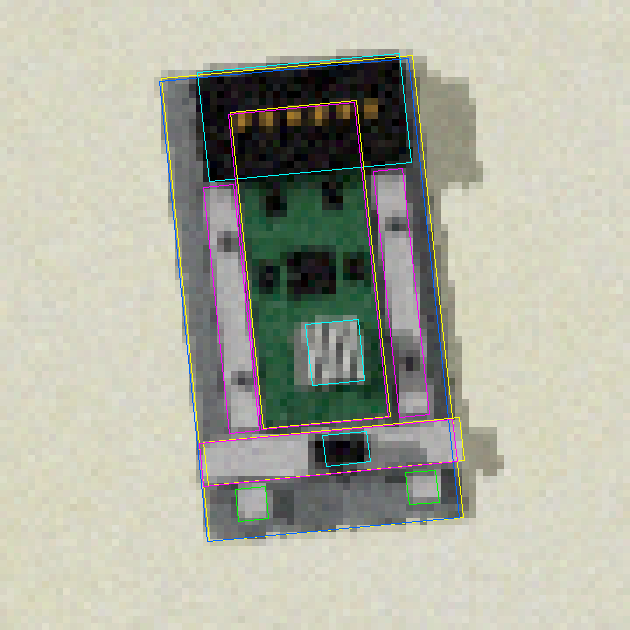

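View pics/cside30.png

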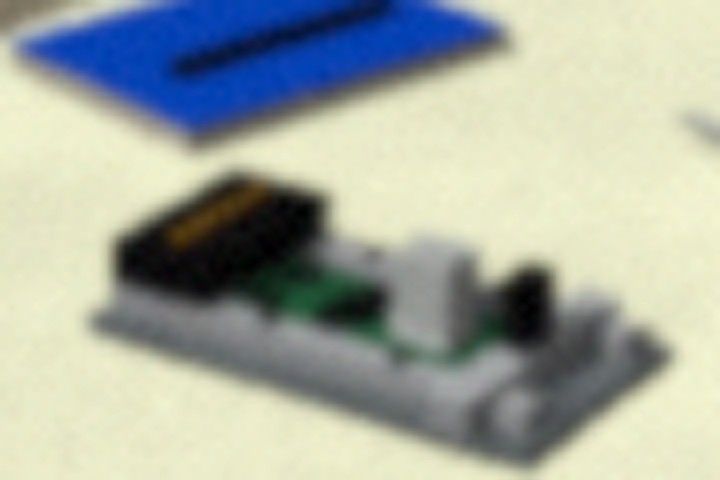

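View pics/diff30.png

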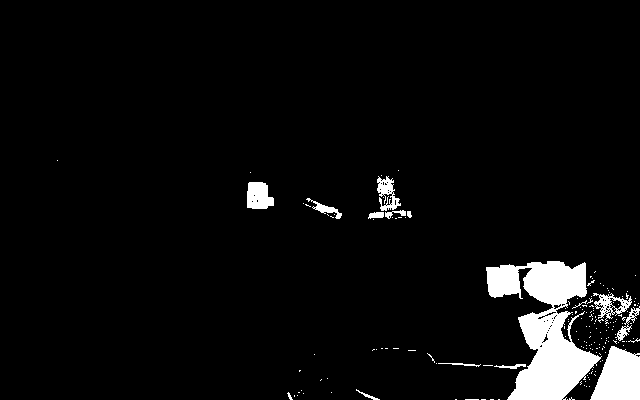

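View pics/otr30.png

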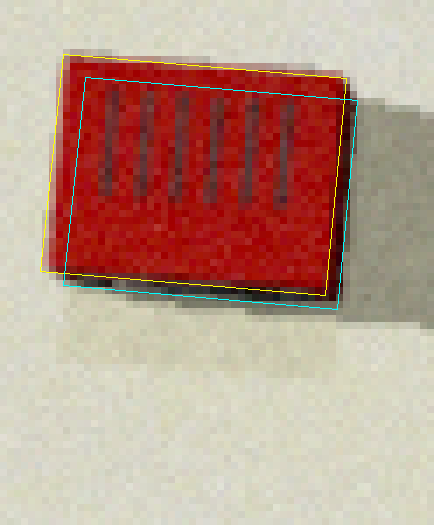

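```bash
python3 -c "
from cell import *
print(sign_off())"
```

```text
the job is handed in; nothing more can be done
None
```

The job is finished and handed in at about 21.5 s of the 54 s allowed. The power board is fully home under the contact block and the locking bar is down in both rail notches.

**Board:** I gripped it by the heat sink and pulled it level along its own -x by about 105 mm before lifting. I laid it in the channel about 52 mm short of home and pushed it in. It stopped against the back stop: the push force rose to about 13 N and the tool stalled where home was expected.

**Bar:** I lowered the silver bar with the black grip into the notches with no side contact. It met the base at about 8 mm, with about 9 N upward.

**Final checks:**
- **Fit in the fixture:** in the last top picture, board and bar lie on the drawn home and notch outlines to within about a pixel (roughly 3 mm). The side picture shows the bar seated in the notches.
- **Transformer and the rest:** comparing the first and last top pictures shows changes only where the board left, where the bar left, in the fixture, and at the arm. The transformer, meter, screwdriver, spool and look-alikes show no change.
- **Disagreement:** projections into the side camera were about 1 to 2 pixels off (roughly 3 to 5 mm). I relied on the top camera and contact forces for positions.

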